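Lay a course of relief tiles along the straightedge

TASK

Set out the bottom course of relief tiles on the backing board: first lay the aluminium straightedge on the table flush along the whole of the board's near edge, so that it stands up as a fence. Then turn the bin carousel to bring each square relief tile round to the open front (not out from under the wire rack), pick it, and lay it flat on the board with its raised block up and one side flush against the straightedge, until all the relief tiles there are lie side by side in one row, wholly on the board and released. The straightedge must still be flush at the end; the other things in the carousel stay in it, upright, and those on the table are left alone.

Things in the scene. Friction and masses are not known exactly. Their poses are not given: they have to be found in the camera images.
- stand: Fixed carousel stand: round plinth under the carousel, and a wire drying rack standing over its rear half. Origin on the table, on the carousel's vertical axis; z up; its -x axis points to the open front, roughly towards the robot. Things in the bins under the rack can be seen between its wires but not picked there; nothing covers the part before the rack's front edge.
- rack_front (a point): Middle of the rack's front wire, 180 mm above the table and 30 mm in front of the carousel's axis. The 7 mm wires run along the stand's y, from y = -252 to +252 mm, every 53 mm back to stand x = +235 mm; the rack's 10 mm legs stand at stand x = -30 and +235, y = -252 and +252 mm.
- carousel (a joint): Turn (rad) of the plywood carousel since the start (0 then), growing anticlockwise seen from above; turns without end, light bearing friction (0.2 N m), stays where it is left. 450 mm disc with seven equal open bins; floor 50 mm above the table, 6 mm radial dividers with tops at 84 mm, low rim with top at 66 mm. Hub post in the middle: 56 mm across, ball top at 157 mm.
- bin0 (a point): Middle of the floor of bin 0, 145 mm from the carousel's axis; turns with it and shows where it stands. Bin k (1 to 6) lies k*2*pi/7 on from it, anticlockwise seen from above. A bin in the direction of the stand's -x axis faces the open front. At the start bin 0 is within 0.4 rad of it, and the relief tiles are in bins 2 to 5, under the rack, one to a bin.
- dowel0 (a point): Top end of dowel 0; turns with the carousel. Seven upright round wooden dowels, 14 mm thick, stand at the dividers' outer ends, 209 mm from the axis, tops 120 mm above the table: pinch or push one to turn the carousel. Dowel 0 stands half a bin (pi/7) anticlockwise on from bin 0, the others at 2*pi/7 steps.
- board: The backing board: dark wood, 190 mm (x) by 360 mm (y), 12 mm thick, fixed to the table; two 22 mm high cleats hold its far edge (x = +95 to +125 mm, y = -120 and +120). Origin under its centre, on the table; z up; its near long edge, the one towards the robot, is the face at x = -95 mm, running along y.
- straightedge: Aluminium box-section straightedge, 360 mm long (along its y), 30 mm wide (x), 40 mm high (z), about 0.45 kg. Origin under its centre. At the start it lies on the board, askew.
- tile1: A relief tile of unglazed red clay (three or four alike are there; absent ones read None): 75 mm square base 12 mm thick, with a 36 mm square block raised 14 mm on its middle, sides parallel to the tile's (26 mm high in all); about 0.17 kg. Origin under its centre, z up through the raised block, x and y parallel to its sides. The raised block is what one grips.
- tile2: A relief tile of unglazed red clay (three or four alike are there; absent ones read None): 75 mm square base 12 mm thick, with a 36 mm square block raised 14 mm on its middle, sides parallel to the tile's (26 mm high in all); about 0.17 kg. Origin under its centre, z up through the raised block, x and y parallel to its sides. The raised block is what one grips.
- tile3: A relief tile of unglazed red clay (three or four alike are there; absent ones read None): 75 mm square base 12 mm thick, with a 36 mm square block raised 14 mm on its middle, sides parallel to the tile's (26 mm high in all); about 0.17 kg. Origin under its centre, z up through the raised block, x and y parallel to its sides. The raised block is what one grips.
- tile4: A relief tile of unglazed red clay (three or four alike are there; absent ones read None): 75 mm square base 12 mm thick, with a 36 mm square block raised 14 mm on its middle, sides parallel to the tile's (26 mm high in all); about 0.17 kg. Origin under its centre, z up through the raised block, x and y parallel to its sides. The raised block is what one grips.
- glaze_jar: Lidded jar, 56 mm across, 78 mm high, loose in a carousel bin; not wanted, it stays in the carousel. Origin under its centre.
- stamp: Turned wooden hand stamp, 60 mm across, 66 mm high, loose in a carousel bin; not wanted, it stays in the carousel. Origin under its centre.
- round_tile: Flat round clay tile, 80 mm across, 12 mm thick, without raised block, loose in a carousel bin; not wanted, it stays in the carousel. Origin under its centre.
- slip_bowl: Bystander: white bowl, 110 mm across, 50 mm high. Leave it where it is.
- tool_mug: Bystander: blue mug, 76 mm across, 90 mm high. Leave it where it is.
- kiln_post: Bystander: pale square kiln post, 40 by 40 by 100 mm, standing. Leave it where it is.
- glaze_brush: Bystander: flat brush, about 200 mm long, lying on the table. Leave it where it is.
- rib: Bystander: thin wooden throwing rib, 110 by 50 by 8 mm, lying on the table. Leave it where it is.
Mind the look-alikes: they are no part of the job. Leave any black or blue look-alike of the tile3 alone.

How it is judged:
On the way, in this order (a step that is already met when the one before it is completed fails the run):
1. the straightedge lies on the table flush along the board's near edge (x of straightedge in the frame of board between -0.1135 and -0.107 m and y of straightedge in the frame of board between -0.03 and 0.03 m and height (world z) of straightedge below 0.004 m and angle between the y axis of straightedge and the y axis of board, either way round below 0.02 rad and angle between straightedge's own z axis and vertical below 0.05 rad and linear speed of straightedge below 0.01 m/s and contact force between the fingers and straightedge below 0.5 N), for 0.2 s.
2. then a first relief tile lies on the board against the straightedge (((x of tile1 in the frame of board between -0.0605 and -0.0535 m and y of tile1 in the frame of board between -0.146 and 0.146 m and z of tile1 in the frame of board between 0.009 and 0.015 m and angle between tile1's own z axis and vertical below 0.05 rad and (angle between the x axis of tile1 and the x axis of board, either way round below 0.05 rad or angle between the x axis of tile1 and the y axis of board, either way round below 0.05 rad) and linear speed of tile1 below 0.01 m/s) or (x of tile2 in the frame of board between -0.0605 and -0.0535 m and y of tile2 in the frame of board between -0.146 and 0.146 m and z of tile2 in the frame of board between 0.009 and 0.015 m and angle between tile2's own z axis and vertical below 0.05 rad and (angle between the x axis of tile2 and the x axis of board, either way round below 0.05 rad or angle between the x axis of tile2 and the y axis of board, either way round below 0.05 rad) and linear speed of tile2 below 0.01 m/s) or (x of tile3 in the frame of board between -0.0605 and -0.0535 m and y of tile3 in the frame of board between -0.146 and 0.146 m and z of tile3 in the frame of board between 0.009 and 0.015 m and angle between tile3's own z axis and vertical below 0.05 rad and (angle between the x axis of tile3 and the x axis of board, either way round below 0.05 rad or angle between the x axis of tile3 and the y axis of board, either way round below 0.05 rad) and linear speed of tile3 below 0.01 m/s) or (x of tile4 in the frame of board between -0.0605 and -0.0535 m and y of tile4 in the frame of board between -0.146 and 0.146 m and z of tile4 in the frame of board between 0.009 and 0.015 m and angle between tile4's own z axis and vertical below 0.05 rad and (angle between the x axis of tile4 and the x axis of board, either way round below 0.05 rad or angle between the x axis of tile4 and the y axis of board, either way round below 0.05 rad) and linear speed of tile4 below 0.01 m/s))), for 0.2 s.
At the end, for the whole second after the job is handed in: Straightedge on the table along the board edge (gap under 3.5 mm, within 0.02 rad, ends within 30 mm); every present relief tile flat on the board, block up, its side within 4 mm of the straightedge, square within 0.05 rad, at rest; jar, stamp and round tile upright in the carousel (x of straightedge in the frame of board between -0.1135 and -0.107 m and y of straightedge in the frame of board between -0.03 and 0.03 m and height (world z) of straightedge below 0.004 m and angle between the y axis of straightedge and the y axis of board, either way round below 0.02 rad and angle between each of straightedge, tile1, tile2, tile3, tile4's own z axis and vertical below 0.05 rad and linear speed of each of straightedge, tile1, tile2, tile3, tile4 below 0.01 m/s and x of tile1 in the frame of board between -0.0605 and -0.0535 m and y of tile1 in the frame of board between -0.146 and 0.146 m and z of tile1 in the frame of board between 0.009 and 0.015 m and (angle between the x axis of tile1 and the x axis of board, either way round below 0.05 rad or angle between the x axis of tile1 and the y axis of board, either way round below 0.05 rad) and x of tile2 in the frame of board between -0.0605 and -0.0535 m and y of tile2 in the frame of board between -0.146 and 0.146 m and z of tile2 in the frame of board between 0.009 and 0.015 m and (angle between the x axis of tile2 and the x axis of board, either way round below 0.05 rad or angle between the x axis of tile2 and the y axis of board, either way round below 0.05 rad) and x of tile3 in the frame of board between -0.0605 and -0.0535 m and y of tile3 in the frame of board between -0.146 and 0.146 m and z of tile3 in the frame of board between 0.009 and 0.015 m and (angle between the x axis of tile3 and the x axis of board, either way round below 0.05 rad or angle between the x axis of tile3 and the y axis of board, either way round below 0.05 rad) and x of tile4 in the frame of board between -0.0605 and -0.0535 m and y of tile4 in the frame of board between -0.146 and 0.146 m and z of tile4 in the frame of board between 0.009 and 0.015 m and (angle between the x axis of tile4 and the x axis of board, either way round below 0.05 rad or angle between the x axis of tile4 and the y axis of board, either way round below 0.05 rad) and horizontal distance between each of glaze_jar, stamp, round_tile and stand below 0.215 m and height (world z) of each of glaze_jar, stamp, round_tile above 0.045 m and angle between each of glaze_jar, stamp, round_tile's own z axis and vertical below 0.3 rad); the robot touches nothing.
It fails at once if a bystander on the table is pushed more than 40 mm (distance of any of slip_bowl, tool_mug, kiln_post, glaze_brush, rib from where it was at the start of the episode above 0.04 m).
It fails at once if the bowl, mug or kiln post on the table is tipped over (angle between any of slip_bowl, tool_mug, kiln_post's own z axis and vertical above 0.5 rad).
It fails at once if a tile is lifted out of the carousel under the wire rack instead of at the open front ((height (world z) of tile1 above 0.11 m and x of tile1 in the frame of stand above 0 m and horizontal distance between tile1 and stand below 0.21 m) or (height (world z) of tile2 above 0.11 m and x of tile2 in the frame of stand above 0 m and horizontal distance between tile2 and stand below 0.21 m) or (height (world z) of tile3 above 0.11 m and x of tile3 in the frame of stand above 0 m and horizontal distance between tile3 and stand below 0.21 m) or (height (world z) of tile4 above 0.11 m and x of tile4 in the frame of stand above 0 m and horizontal distance between tile4 and stand below 0.21 m)).
Of tile1, tile2, tile3, tile4 only 3 to 4 are there at a start; the rules pass over those that are not, and their reading is None.
At some moment in a run one of tile1, tile2, tile3, tile4, straightedge may be knocked a few centimetres aside while the robot is not near it.
It also fails if it takes over 210 s, if anything falls off the work surface, if the arm or the gripper's body presses on something with over 40 N, if the wrist force passes 120 N, or if a joint passes its speed limit or range.

ROBOT

A 6-joint arm with a two-finger parallel gripper is mounted at the origin on the work surface. World frame = base frame: x ahead of the robot, y to its left, z up, the work surface at z = 0. Lengths are in m, angles in rad, forces in N, time in s.
With the tool pointing down it reaches from about 0.325 to 0.925 m from the base axis. Payload 3.1 kg.
Tool frame: the origin (TCP) lies on the centre line of the jaws, within the pads' length; the fingertips stand 25 mm ahead of it and the grasp point (between the pads) lies 6 mm ahead of it; z points along the fingers, y is the direction in which the jaws open and shut (so a half turn about z gives the same grasp; the last joint's range is limited). The gripper opens to 85 mm and grips with 20 to 120 N. Pads are 22 mm wide; open, the fingers measure 114 mm over their backs; the gripper's body (76 mm by 85 mm) begins 54 mm behind the grasp point. The pads swing forward as they close: fully open they stand 13 mm farther back than shut.
Start: joints at [1.175, 0.217, 1.613, -0, 1.311, -0.112], TCP at [0.175, 0.6, 0.256] pointing down, gripper open.
Joint ranges: [-2.75, 2.75], [-0.78, 2.1], [0.31, 2.55], [-1.13, 4.27], [0.13, 2.63], [-2.58, 2.58]. Speed limits (rad/s): [2.79, 2.79, 3.14, 3.14, 3.14, 3.14].

INTERFACE

Orientations are given as a unit quaternion [w, x, y, z].
In Python, from cell import read_state, eyes, robot gives the robot as it stands.
- The arm moves only by the shell command python3 -m crank 'ROWS' [OPENING] [FORCE]. ROWS is a JSON object of lists of equal length, an entry for each row: "delta_pos": the shift along the world's x, y, z in m, a list of three; "rotation": the turn, a rotation vector about the world's x, y, z in degrees, a list of three. In form: {"delta_pos": [[x, y, z], ...], "rotation": [[wx, wy, wz], ...]}. A call has 1 to 8 rows; each row shifts and turns the commanded pose from where the row before left it; what a row does not reach is not made up. A row lasts 1/10 s, in which the tool goes at most 50 mm and 8.59 degrees, less where a joint would pass 70% of its speed; a pose out of reach is approached as far as the arm can. A call with a gripper value outside its range is refused whole. OPENING is the finger opening in m, from 0 to 0.0854, set as the call begins (- or left out, the last holds). The fingers move at their own pace and stop on an object; FORCE is the grip in N (left out, the last holds). Time passes only in rows, so rows that do not move let the fingers close. It gives the time, the measured TCP pose, the force and the opening at its end, in the units of the state.
- read_state(): the state, without advancing time (a new reading comes with each control period).
- eyes.read_camera(name): name is "scene" or "top" or "wrist"; returns (picture, depth): 480x640x3 uint8, blue, green, red; 480x640 float32, m along the optical axis (not along the pixel's ray), 0 where there is no reading.
- eyes.camera_params(name): a dict with "vertical_fov" (degrees; the focal length in pixels is half the picture's height over the tangent of half this angle, whatever the lens; pixels are square), "cx", "cy" (the principal point, pixels), "dist_coeffs" ([k1, k2, p1, p2, k3] as OpenCV has them; the pictures are not rectified), "world_to_cam" (4x4, takes a point from world to camera coordinates); the wrist camera has in their place "hand_eye" (4x4, takes a point from camera to tool coordinates, whose origin is the TCP and whose axes are the flange's). Camera axes: x right, y down, z forward; pixel columns grow to the right and rows downward; lengths in m; the calibration is good to about 2 mm. A picture is of the moment at which its call begins: read the wrist's pose just before it. camera_params takes no time and is no camera call.
- robot.job_done(): hands the job in, once; it reports no verdict.
The state is a dict: "clock": time; "q": joint angles; "qd": joint speeds; "joint_torque": joint torques, N m; "position": TCP position; "tcp_rot": TCP orientation; "force": force on the tool from outside, world axes, zero at the start; "moment": the same for the moment, N m; "gripper_width": opening from 0.0 (shut) to 1.0 (fully open).
Only numpy, scipy, OpenCV 4.12 (cv2) and the standard library are available. Lean on these libraries where they do the work, as an engineer would, in place of code of your own. Each camera call takes 0.05 s, during which the arm holds its last target.

## Working session

There is one attempt and no reset: what is moved stays moved. The work goes in short steps, Python scripts to look and compute and a shell command to move; the robot and the scene stay as the last step left them, time stands still between calls to the robot, and variables do not carry over. Pictures are saved under pics/ and viewed, and the job is handed in when it is done.

```bash
ls; mkdir -p pics; cat > h.py <<'E'
import numpy as np,cv2,json
from cell import read_state, eyes, robot
def K(p):
    f=240/np.tan(np.radians(p["vertical_fov"])/2)
    return np.array([[f,0,p["cx"]],[0,f,p["cy"]],[0,0,1.]]),np.array(p["dist_coeffs"],float)
def q2R(q):
    from scipy.spatial.transform import Rotation as R
    return R.from_quat([q[1],q[2],q[3],q[0]]).as_matrix()
def T_cw(name,st=None):
    p=eyes.camera_params(name)
    if name=="wrist":
        st=st or read_state()
        T=np.eye(4);T[:3,:3]=q2R(st["tcp_rot"]);T[:3,3]=st["position"]
        return T@np.array(p["hand_eye"])
    return np.linalg.inv(np.array(p["world_to_cam"]))
def shot(name,fn):
    st=read_state()
    im,d=eyes.read_camera(name)
    cv2.imwrite(f"pics/{fn}.png",im); np.savez(f"pics/{fn}.npz",im=im,d=d,T=T_cw(name,st))
    return im,d
def load(fn):
    z=np.load(f"pics/{fn}.npz");return z["im"],z["d"],z["T"]
def pix_plane(name,T,uv,z):
    k,dc=K(eyes.camera_params(name))
    n=cv2.undistortPoints(np.array(uv,float).reshape(-1,1,2),k,dc).reshape(-1,2)
    r=np.c_[n,np.ones(len(n))]@T[:3,:3].T
    o=T[:3,3]
    return o+r*((z-o[2])/r[:,2])[:,None]
def cloud(name,T,d):
    k,dc=K(eyes.camera_params(name))
    v,u=np.mgrid[0:480,0:640]
    n=cv2.undistortPoints(np.stack([u,v],-1).reshape(-1,1,2).astype(float),k,dc).reshape(-1,2)
    r=np.c_[n,np.ones(len(n))]*d.reshape(-1,1)
    P=(r@T[:3,:3].T+T[:3,3]).reshape(480,640,3)
    P[d==0]=np.nan
    return P
def proj(name,T,P):
    k,dc=K(eyes.camera_params(name))
    W=np.linalg.inv(T)
    return cv2.projectPoints(np.array(P,float).reshape(-1,1,3),cv2.Rodrigues(W[:3,:3])[0],W[:3,3],k,dc)[0].reshape(-1,2)
E
python3 - <<'E'
from h import *
for n in ["scene","top","wrist"]: shot(n,n+"0")
print(read_state()); print(eyes.camera_params("top")["world_to_cam"])
print(eyes.camera_params("wrist"))
E
```

```text
pics
{'clock': 0.15, 'q': array([ 1.17479451e+00,  2.17600426e-01,  1.61460956e+00, -2.12960551e-05,
        1.31129821e+00, -1.12224729e-01]), 'qd': array([-8.15829813e-06, -7.17001050e-04, -4.02277874e-03, -3.35361021e-03,
        1.14085385e-03, -7.79124750e-04]), 'joint_torque': array([-1.15750427e-03, -3.97453630e+01, -3.04413950e+01, -1.70245062e-04,
        5.88905663e-03,  2.38062412e-06]), 'position': array([0.17475782, 0.59945055, 0.25523308]), 'tcp_rot': array([-2.30813486e-04,  1.41410153e-01,  9.89950631e-01, -9.29602310e-04]), 'force': array([-0.20978049,  0.69589668, -0.08592184]), 'moment': array([0.0046173 , 0.0073018 , 0.01907273]), 'gripper_width': 0.9993011237065825}
[[ 0.03800415 -0.99927581  0.00188057 -0.05435297]
 [-0.97506648 -0.03749505 -0.2187224   0.48220304]
 [ 0.21863452  0.00647868 -0.97578531  1.60609207]
 [ 0.          0.          0.          1.        ]]
{'vertical_fov': 69.57426489736486, 'cx': 317.0860077732965, 'cy': 241.05969237505712, 'dist_coeffs': array([-0.05217204,  0.        ,  0.        ,  0.        ,  0.        ]), 'hand_eye': array([[ 0.00116587, -0.95490306, -0.29691547,  0.07569225],
       [ 0.99999807,  0.00158211, -0.00116159,  0.00100805],
       [ 0.00157896, -0.29691354,  0.95490306, -0.11734944],
       [ 0.        ,  0.        ,  0.        ,  1.        ]])}
```

View pics/top0.png

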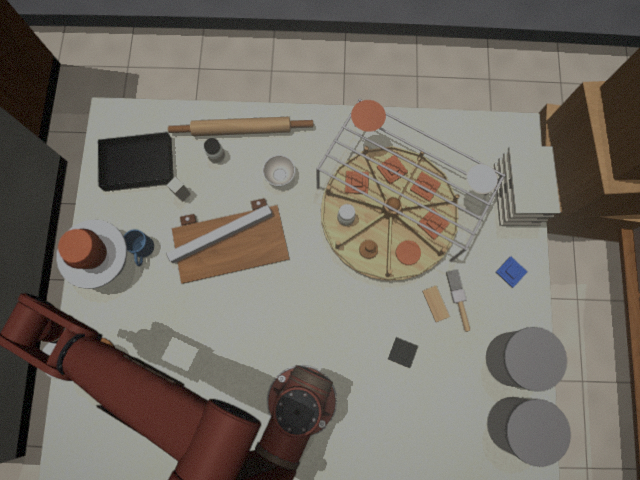

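View pics/scene0.png

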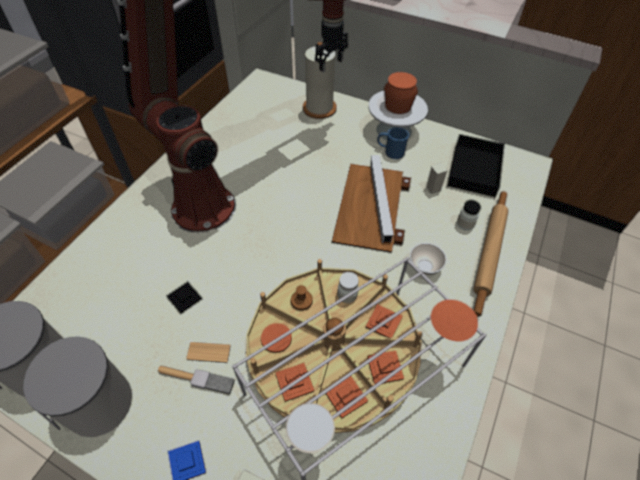

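View pics/wrist0.png

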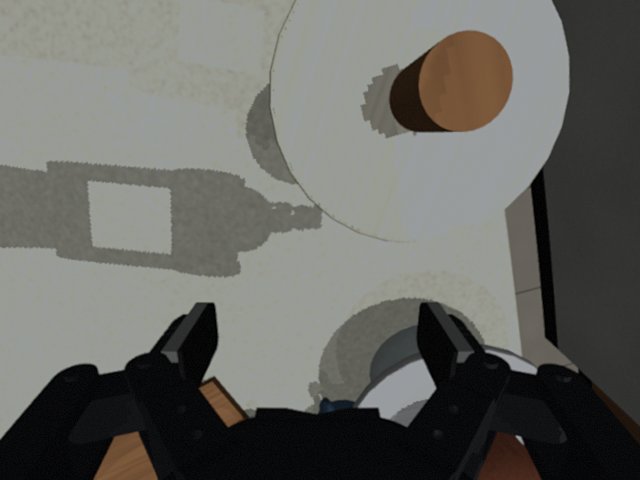

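The top picture shows the board at about (230,243), the straightedge askew on it from (168,255) to (270,212), and the carousel hub at (392,206). The red square tiles are at (356,182), (392,168), (425,186) and (433,222). Things that could be mistaken for them are the round tile (408,252), the red disc on the rack (369,115), the black square (403,352) and the blue tile (511,271).

```bash
python3 - <<'E'
from h import *
im,d,T=load("top0")
cv2.imwrite("pics/tb.png",cv2.resize(im[170:310,110:310],None,fx=4,fy=4,interpolation=cv2.INTER_CUBIC))
cv2.imwrite("pics/tc.png",cv2.resize(im[100:300,300:520],None,fx=3.5,fy=3.0,interpolation=cv2.INTER_CUBIC))
P=cloud("top",T,d)
# straightedge: points height .045-.058 in window
w=P[195:280,160:285].reshape(-1,3); w=w[~np.isnan(w[:,0])]
for lo,hi in [(.045,.058),(.008,.016)]:
    s=w[(w[:,2]>lo)&(w[:,2]<hi)]
    r=cv2.minAreaRect((s[:,:2]*1000).astype(np.float32)); print(lo,len(s),s.mean(0),r,cv2.boxPoints(r))
E
```

```text
0.045 955 [0.51315477 0.28999879 0.05207142] ((516.9190673828125, 290.78271484375), (313.55340576171875, 221.25839233398438), 86.00785064697266) [[395.64352 142.08841]
 [616.3651  126.68442]
 [638.1946  439.47702]
 [417.47302 454.881  ]]
0.008 3420 [0.48247639 0.25869048 0.01211515] ((511.048095703125, 292.4710998535156), (287.07720947265625, 421.1232604980469), 2.508514165878296) [[358.4312   496.54858 ]
 [376.86285   75.82886 ]
 [663.665     88.393616]
 [645.23334  509.11334 ]]
```

View pics/tb.png

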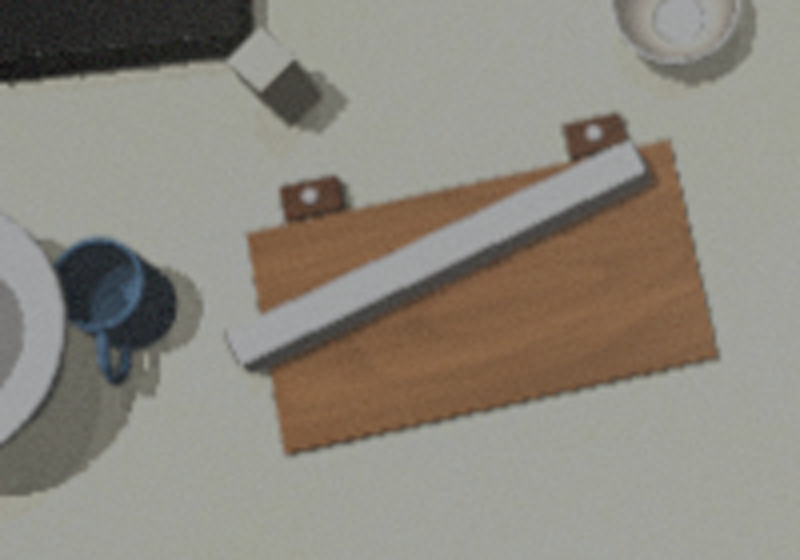

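View pics/tc.png

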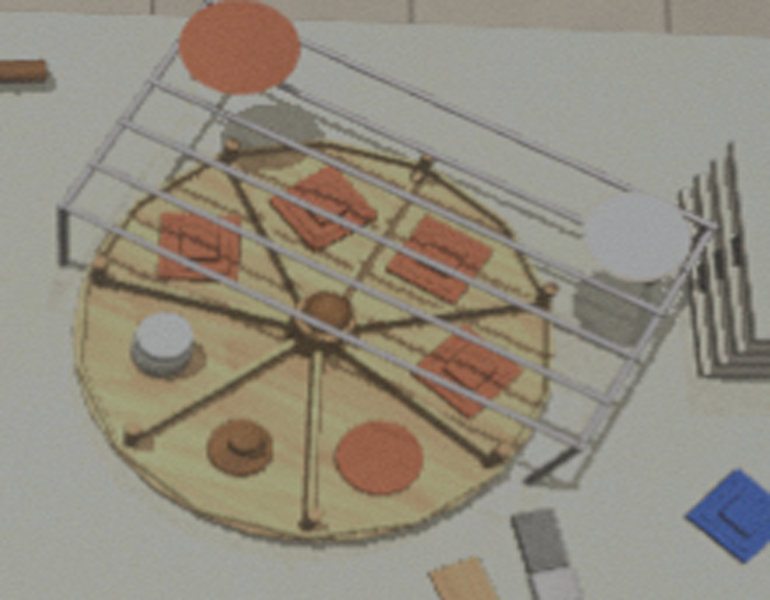

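```bash
python3 - <<'E'
from h import *
im,d,T=load("top0")
f=lambda a:[((x+.5)/4-.5+110,(y+.5)/4-.5+170) for x,y in a]
B=pix_plane("top",T,f([(288,454),(718,356),(672,140),(248,234)]),.012)
S=pix_plane("top",T,f([(228,333),(248,368),(646,172),(630,144)]),.052)
for A in (B,S):
    print(A.round(4),A.mean(0).round(4)); 
    for i in range(4): print(np.linalg.norm(A[i]-A[(i+1)%4]).round(4),np.degrees(np.arctan2(*(A[(i+1)%4]-A[i])[1::-1])).round(2))
g=lambda a:[((x+.5)/3.5-.5+300,(y+.5)/3-.5+100) for x,y in a]
hub=pix_plane("top",T,g([(326,312)]),.152); print("hub",hub)
dw=pix_plane("top",T,g([(99,274),(133,439),(307,522),(491,459),(548,290),(426,161),(232,148)]),.120);print(dw)
A=np.c_[2*dw[:,:2],np.ones(7)];b=(dw[:,:2]**2).sum(1);s=np.linalg.lstsq(A,b,rcond=None)[0]
c=s[:2];print("c",c,np.hypot(*(dw[:,:2]-c).T),np.degrees(np.arctan2(*(dw[:,:2]-c).T[::-1])))
r=pix_plane("top",T,g([(62,207),(588,443)]),.18);print("rack front",r,np.linalg.norm(r[0]-r[1]))
E
```

```text
[[0.3497 0.4062 0.012 ]
 [0.4439 0.0622 0.012 ]
 [0.626  0.11   0.012 ]
 [0.5317 0.4572 0.012 ]] [0.4878 0.2589 0.012 ]
0.3567 -74.68
0.1882 14.7
0.3598 105.19
0.189 -164.35
[[0.4396 0.4529 0.052 ]
 [0.4119 0.434  0.052 ]
 [0.5859 0.1258 0.052 ]
 [0.6091 0.1402 0.052 ]] [0.5116 0.2882 0.052 ]
0.0337 -145.68
0.3539 -60.54
0.0273 31.91
0.3557 118.46
hub [[ 0.60017489 -0.25541195  0.152     ]]
[[ 0.64383148 -0.0556398   0.12      ]
 [ 0.46805002 -0.09150294  0.12      ]
 [ 0.38791493 -0.24486457  0.12      ]
 [ 0.459167   -0.40573234  0.12      ]
 [ 0.64243008 -0.45974961  0.12      ]
 [ 0.78259551 -0.3506756   0.12      ]
 [ 0.79009209 -0.17258261  0.12      ]]
c [ 0.59787262 -0.25539262] [0.20497172 0.20907829 0.21022148 0.20455142 0.20915819 0.20784945
 0.2092984 ] [  77.04295677  128.38394383  177.12938287 -132.69508501  -77.69988614
  -27.28539856   23.30684519]
rack front [[ 0.69396836 -0.02058698  0.18      ]
 [ 0.4653815  -0.47454305  0.18      ]] 0.5082598378594719
```

Four red relief tiles with raised blocks are in the rear bins; the other red items are round. Now over the board with the wrist camera for a precise look.

```bash
python3 -m crank '{"delta_pos":[[0,0,0.04],[0.01,-0.02,0.04],[0.036,-0.039,0],[0.036,-0.039,0],[0.036,-0.039,0],[0.036,-0.039,0],[0.036,-0.039,0],[0.036,-0.039,0]],"rotation":[[0,0,0],[0,0,-5],[0,0,-5],[0,0,-5],[0,0,-5],[0,0,-5],[0,0,-5],[0,0,-5]]}'
python3 -m crank '{"delta_pos":[[0.036,-0.039,0],[0.04,-0.03,0],[0.03,-0.03,0],[0,0,0]],"rotation":[[0,0,-5],[0,0,-5],[0,0,0],[0,0,0]]}'
python3 - <<'E'
from h import *
shot("wrist","w1"); print(read_state()["position"],read_state()["force"])
E
```

```text
clock: 0.95
position: [0.3893, 0.3578, 0.3361]
tcp_rot: [-0.0, 0.434, 0.901, 0.0]
force: [0.8, -0.1, 0.5]
gripper_width: 0.997
clock: 1.35
position: [0.4955, 0.2589, 0.3357]
tcp_rot: [0.001, 0.512, 0.859, -0.001]
force: [-1.2, 0.6, -0.1]
gripper_width: 1.005
[0.49372128 0.26074873 0.33561071] [0.31904457 1.00180133 0.24174361]
```

View pics/w1.png

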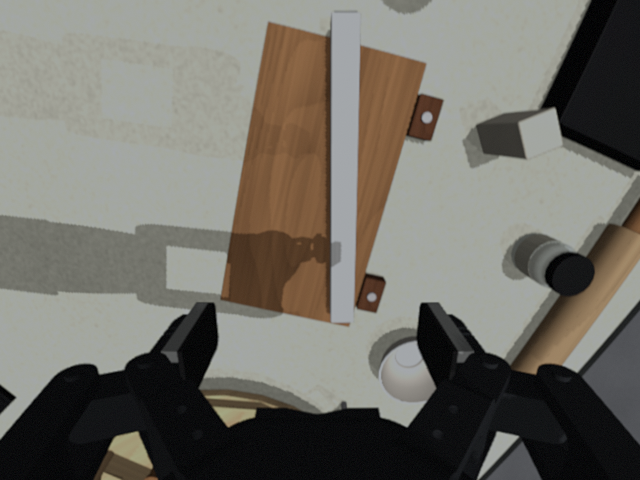

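The wrist view shows the board with its near edge running from (269,22) to (222,299) and its far corner at (425,64). The straightedge top has corners at about (332,12), (360,12), (354,322) and (331,322).

```bash
cat >> h.py <<'E'
def rect(A):
    A=np.asarray(A)
    for i in range(len(A)): print(A[i].round(4),"len",np.linalg.norm(A[i]-A[(i+1)%len(A)]).round(4),"ang",np.degrees(np.arctan2(*(A[(i+1)%len(A)]-A[i])[1::-1])).round(2))
    print("mean",A.mean(0).round(4))
def depthrect(name,fn,lo,hi,box):
    im,d,T=load(fn);P=cloud(name,T,d)
    x0,y0,x1,y1=box;w=P[y0:y1,x0:x1].reshape(-1,3)
    m=(w[:,2]>lo)&(w[:,2]<hi)
    s=w[m];r=cv2.minAreaRect((s[:,:2]*1000).astype(np.float32));print(len(s),"z",np.median(s[:,2]),r)
def yaw():
    R=q2R(read_state()["tcp_rot"]);return np.degrees(np.arctan2(R[1,1],R[0,1]))
E
python3 - <<'E'
from h import *
im,d,T=load("w1")
g=cv2.cvtColor(im,cv2.COLOR_BGR2GRAY)
def sub(p): return cv2.cornerSubPix(g,np.array(p,np.float32).reshape(-1,1,2),(6,6),(-1,-1),(3,30,.01)).reshape(-1,2)
b=sub([(222,299),(269,22),(425,64)]);print(b)
rect(pix_plane("wrist",T,b,.012))
s=sub([(332,11),(360,12),(354,322),(331,322)]);print(s)
rect(pix_plane("wrist",T,s,.052))
depthrect("wrist","w1",.045,.058,(300,5,380,340))
print(yaw())
E
```

```text
[[222.       299.      ]
 [267.91858   21.141924]
 [425.9658    62.83598 ]]
[0.4476 0.0642 0.012 ] len 0.3573 ang 105.63
[0.3513 0.4083 0.012 ] len 0.1884 ang 15.15
[0.5331 0.4575 0.012 ] len 0.4025 ang -102.27
mean [0.444 0.31  0.012]
[[331.7364    11.311   ]
 [358.19373   11.264756]
 [349.56046  324.02383 ]
 [330.6522   322.61526 ]]
[0.4148 0.4401 0.052 ] len 0.0272 ang 28.82
[0.4386 0.4532 0.052 ] len 0.3622 ang -61.45
[0.6117 0.135  0.052 ] len 0.0251 ang -156.46
[0.5887 0.125  0.052 ] len 0.3599 ang 118.9
mean [0.5134 0.2884 0.052 ]
8119 z 0.05173607477029735 ((514.8540649414062, 289.8318176269531), (30.757984161376953, 361.7839050292969), 29.067140579223633)
28.47797371807014
```

```bash
python3 -m crank '{"delta_pos":[[0.0105,0.0145,0],[0.0105,0.0145,0],[0,0,-0.045],[0,0,-0.045],[0,0,-0.045],[0,0,-0.045],[0,0,-0.04],[0,0,0]],"rotation":[[0,0,0.3],[0,0,0.3],[0,0,0],[0,0,0],[0,0,0],[0,0,0],[0,0,0],[0,0,0]]}' 0.0854
python3 - <<'E'
from h import *
s=read_state();print(s["position"],yaw(),s["force"])
shot("wrist","w2")
depthrect("wrist","w2",.045,.058,(250,0,400,300))
E
```

```text
clock: 2.2
position: [0.5066, 0.2905, 0.109]
tcp_rot: [-0.005, 0.504, 0.863, -0.006]
force: [-0.7, -0.7, -0.2]
gripper_width: 1.0
[0.50660267 0.29050261 0.10895086] 29.427859578889368 [-0.73641921 -0.72751885 -0.17065024]
18029 z 0.05175940627935943 ((483.2971496582031, 347.5594787597656), (30.18064308166504, 147.7522735595703), 28.944120407104492)
```

View pics/w2.png

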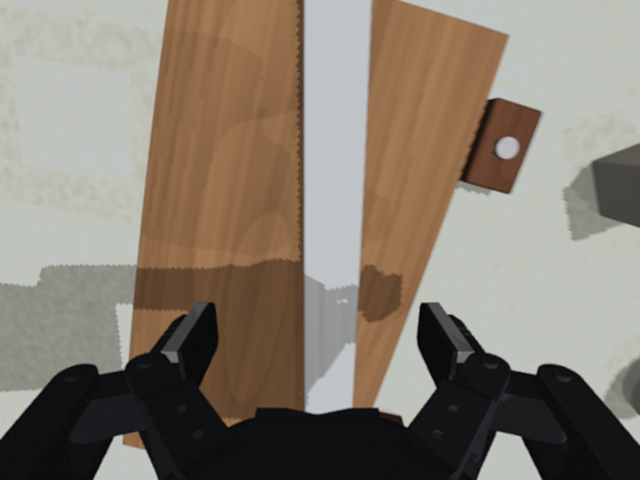

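```bash
python3 -m crank '{"delta_pos":[[0,0,0],[0,0,0]],"rotation":[[0,0,0],[0,0,0]]}'
python3 - <<'E'
from h import *
import numpy as np
s=read_state();print(s["position"],yaw(),s["tcp_rot"],q2R(s["tcp_rot"])[:,2])
# bar axis line at given point
P=np.array([.4833,.3476]);u=np.array([np.cos(np.radians(119)),np.sin(np.radians(119))])
n=np.array([u[1],-u[0]]);print("perp err of tcp from bar",(s["position"][:2]-P)@n,"along from centre",(s["position"][:2]-np.array([.5148,.2898]))@u)
E
```

```text
clock: 2.45
position: [0.5156, 0.2933, 0.1199]
tcp_rot: [0.002, 0.505, 0.863, 0.003]
force: [-0.3, -1.2, 0.5]
gripper_width: 0.994
[0.51556369 0.29326624 0.11992258] 29.37080426900948 [0.0018364  0.50474589 0.86326224 0.00255404] [ 0.00574886  0.00255579 -0.99998021]
perp err of tcp from bar 0.0018769295095662408 along from centre 0.002661397620309316
```

```bash
python3 -m crank '{"delta_pos":[[-0.001,-0.002,-0.03],[0,0,-0.025],[0,0,-0.012],[0,0,0],[0,0,0]],"rotation":[[0,0,0],[0,0,0],[0,0,0],[0,0,0],[0,0,0]]}' 0.07 30
python3 -m crank '{"delta_pos":[[0,0,0],[0,0,0],[0,0,0],[0,0,0],[0,0,0],[0,0,0]],"rotation":[[0,0,0],[0,0,0],[0,0,0],[0,0,0],[0,0,0],[0,0,0]]}' 0.0 50
python3 - <<'E'
from h import *
shot("wrist","w3");s=read_state();print(s["position"],yaw(),s["force"],s["gripper_width"]*.0854)
E
```

```text
clock: 2.95
position: [0.5137, 0.2904, 0.051]
tcp_rot: [0.001, 0.505, 0.863, 0.001]
force: [-0.2, 0.3, 0.4]
gripper_width: 0.823
clock: 3.55
position: [0.5136, 0.2904, 0.0507]
tcp_rot: [0.001, 0.505, 0.863, 0.001]
force: [-0.5, 0.9, 6.0]
gripper_width: 0.342
[0.51363391 0.29039808 0.05072715] 29.330840207398445 [0.44767722 0.70107265 5.72777124] 0.02897548341073274
```

View pics/w3.png

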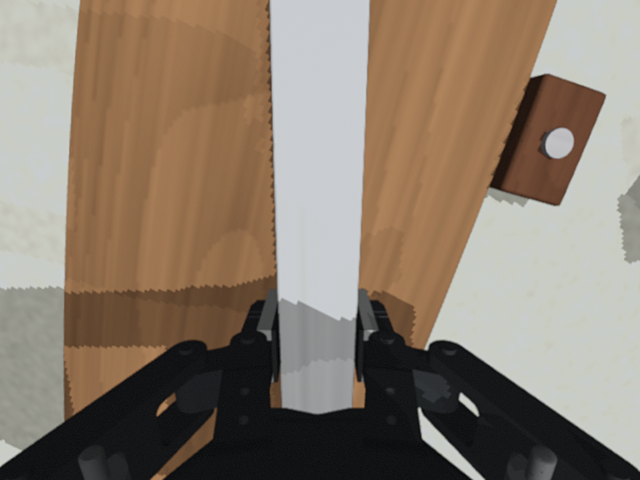

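```bash
python3 -m crank '{"delta_pos":[[0,0,0.02],[0,0,0.04],[0,0,0.04],[0,0,0.01],[0,0,0],[0,0,0]],"rotation":[[0,0,0],[0,0,0],[0,0,0],[0,0,0],[0,0,0],[0,0,0]]}'
cat >> h.py <<'E'
def fitline(name,fn,p0,p1,z,half=6,n=80,ch=None,pol=0):
    """sub-pixel gradient edge points along segment p0-p1, projected to plane z, robust line fit"""
    im,d,T=load(fn);g=cv2.GaussianBlur(im,(0,0),1).astype(float)
    g=(g[...,2]-g[...,0]) if ch=="rb" else (g.mean(2) if ch is None else g[...,ch])
    p0=np.array(p0,float);p1=np.array(p1,float);u=(p1-p0)/np.linalg.norm(p1-p0);nn=np.array([-u[1],u[0]])
    out=[]
    t=np.arange(-half,half+.01,.25)
    for a in np.linspace(.04,.96,n):
        c=p0+a*(p1-p0);q=c+t[:,None]*nn
        v=cv2.remap(g.astype(np.float32),q[:,0].astype(np.float32),q[:,1].astype(np.float32),cv2.INTER_LINEAR).ravel()
        gr=np.gradient(v);gr=gr*pol if pol else abs(gr);i=gr.argmax();w=np.clip(gr[max(0,i-5):i+6],0,None);tt=(w*t[max(0,i-5):i+6]).sum()/w.sum()
        out.append(c+tt*nn)
    W=pix_plane(name,T,out,z)[:,:2]
    m=np.ones(len(W),bool)
    for _ in range(5):
        vx,vy,x,y=cv2.fitLine(W[m].astype(np.float32),cv2.DIST_HUBER,0,.01,.01).ravel()
        r=(W-[x,y])@np.array([-vy,vx]);m=abs(r)<max(2.0*np.median(abs(r)),.0004)
    return np.array([x,y]),np.array([vx,vy]),np.degrees(np.arctan2(vy,vx))%180,m.mean(),r[m].std()
E
python3 - <<'E'
from h import *
print(read_state()["position"],read_state()["force"])
shot("wrist","w4")
c=lambda x,y:((x+.5)/4-.5+110,(y+.5)/4-.5+170)
for nm,a,b in [("near",(288,454),(718,356)),("right",(718,356),(672,140)),("left",(288,454),(272,370)),("far",(360,210),(555,165))]:
    print(nm,fitline("top","top0",c(*a),c(*b),.012,half=3,ch="rb"))
for nm,a,b in [("near",(222,299),(269,22)),("top",(269,22),(425,64)),("far",(380,270),(408,130))]:
    print("w1",nm,fitline("wrist","w1",a,b,.012,ch="rb"))
E
```

```text
clock: 4.2
position: [0.5105, 0.289, 0.1565]
tcp_rot: [-0.001, 0.505, 0.863, -0.002]
force: [-0.6, 0.6, -5.0]
gripper_width: 0.338
[0.51049554 0.28902811 0.15649282] [-0.64547335  0.55816181 -4.98806187]
near (array([0.40507963, 0.20411673], dtype=float32), array([ 0.26241642, -0.96495473], dtype=float32), np.float32(105.21349), np.float64(0.8125), np.float64(0.0005227634924964679))
right (array([0.52944094, 0.08610596], dtype=float32), array([0.9632993, 0.2684298], dtype=float32), np.float32(15.570849), np.float64(0.825), np.float64(0.00042111276735480303))
left (array([0.38345408, 0.4181053 ], dtype=float32), array([0.96528226, 0.26120904], dtype=float32), np.float32(15.141815), np.float64(0.8875), np.float64(0.000394423919249856))
far (array([0.57837546, 0.28774115], dtype=float32), array([ 0.26235926, -0.9649703 ], dtype=float32), np.float32(105.2101), np.float64(0.7375), np.float64(0.0005284959361730456))
w1 near (array([0.39908427, 0.23297057], dtype=float32), array([ 0.26154622, -0.96519095], dtype=float32), np.float32(105.161835), np.float64(0.85), np.float64(0.00019128780866451496))h.py:62: RuntimeWarning: invalid value encountered in scalar divide
  gr=np.gradient(v);gr=gr*pol if pol else abs(gr);i=gr.argmax();w=np.clip(gr[max(0,i-5):i+6],0,None);tt=(w*t[max(0,i-5):i+6]).sum()/w.sum()
Traceback (most recent call last):
  File "h.py", line 67, in fitline
    vx,vy,x,y=cv2.fitLine(W[m].astype(np.float32),cv2.DIST_HUBER,0,.01,.01).ravel()
              ~~~~~~~~~~~^^^^^^^^^^^^^^^^^^^^^^^^^^^^^^^^^^^^^^^^^^^^^^^^^^
cv2.error: OpenCV(4.12.0) /io/opencv/modules/imgproc/src/linefit.cpp:50: error: (-215:Assertion failed) count > 0 in function 'fitLine2D_wods'
```

View pics/w4.png

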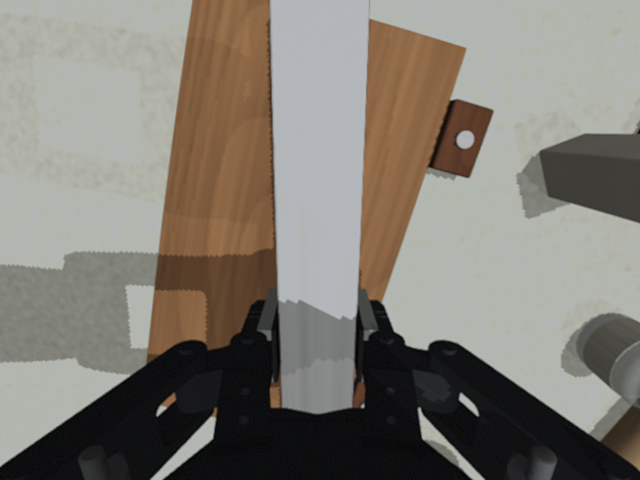

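```bash
python3 -m crank '{"delta_pos":[[-0.034,-0.015,0],[-0.034,-0.015,0],[-0.034,-0.015,0],[-0.035,-0.015,0],[0,0,0],[0,0,0],[0,0,0]],"rotation":[[0,0,-3.5],[0,0,-3.5],[0,0,-3.5],[0,0,-3.6],[0,0,0],[0,0,0],[0,0,0]]}'
python3 - <<'E'
from h import *
shot("wrist","w5");s=read_state();print(s["position"],yaw(),s["force"],q2R(s["tcp_rot"])[:,2])
p=s["position"];a=np.radians(15.19);print("s,t",p[0]*np.cos(a)+p[1]*np.sin(a),-p[0]*np.sin(a)+p[1]*np.cos(a))
E
```

```text
clock: 4.95
position: [0.3756, 0.2299, 0.1585]
tcp_rot: [-0.0, 0.607, 0.795, -0.0]
force: [1.0, -0.2, -3.5]
gripper_width: 0.341
[0.37616422 0.23007714 0.15900246] 15.243323704951495 [ 0.47619823  1.4067322  -3.39522433] [ 5.64790801e-05 -1.42554597e-05 -9.99999998e-01]
s,t 0.4233068734235201 0.12347593027085402
```

View pics/w5.png

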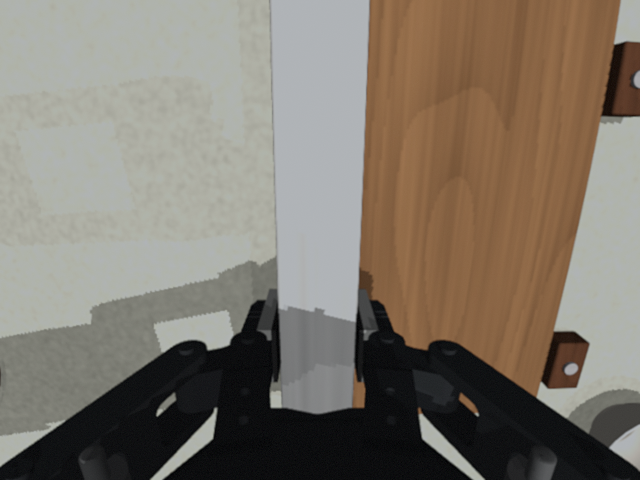

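```bash
python3 - <<'E'
from h import *
a=np.radians(15.19);x=np.array([np.cos(a),np.sin(a)])
for A,B in [((616,20),(606,75)),((600,125),(556,315))]:
    p,v,an,m,r=fitline("wrist","w5",A,B,.012,ch="rb");print(an,m,r,"s far",p@x,"near",p@x-.19)
for A,B in [((272,20),(277,260)),((370,20),(360,260))]:
    p,v,an,m,r=fitline("wrist","w5",A,B,.147);print(an,m,r,p@x)
E
```

```text
106.641815 0.925 0.00019807415579550498 s far 0.6354711046571153 near 0.4454711046571153
105.22726 0.975 0.00016078534753245275 s far 0.6350594823040664 near 0.4450594823040664
105.12827 1.0 7.437440409413575e-05 0.40780255826206857
105.11092 1.0 9.034025720021748e-05 0.44004472795626937
```

```bash
python3 -m crank '{"delta_pos":[[0,0,-0.04],[0,0,-0.04],[0,0,-0.03],[0,0,-0.006],[0,0,0],[0,0,0],[0,0,0]],"rotation":[[0,0,0],[0,0,0],[0,0,0],[0,0,0],[0,0,0],[0,0,0],[0,0,0]]}'
python3 -m crank '{"delta_pos":[[0,0,-0.002],[0,0,-0.002],[0,0,-0.001],[0,0,0],[0,0,0]],"rotation":[[0,0,0],[0,0,0],[0,0,0],[0,0,0],[0,0,0]]}'
```

```text
clock: 5.7
position: [0.3777, 0.2308, 0.0454]
tcp_rot: [0.001, 0.607, 0.795, 0.002]
force: [-0.1, -1.4, -4.5]
gripper_width: 0.344
clock: 6.2
position: [0.3756, 0.2299, 0.0387]
tcp_rot: [0.0, 0.607, 0.795, 0.0]
force: [-1.3, 0.5, 0.9]
gripper_width: 0.344
```

```bash
python3 -m crank '{"delta_pos":[[0.0019,0.0005,0.0005],[0.0019,0.0005,0],[0,0,0],[0,0,0]],"rotation":[[0,0,0],[0,0,0],[0,0,0],[0,0,0]]}'
python3 -m crank '{"delta_pos":[[0.0014,0.0004,0],[0.001,0.0003,0],[0,0,0],[0,0,0]],"rotation":[[0,0,0],[0,0,0],[0,0,0],[0,0,0]]}'
```

```text
clock: 6.6
position: [0.3795, 0.2309, 0.0387]
tcp_rot: [0.0, 0.607, 0.795, 0.0]
force: [0.4, -0.2, -4.1]
gripper_width: 0.343
clock: 7.0
position: [0.3819, 0.2316, 0.0387]
tcp_rot: [0.0, 0.607, 0.795, 0.0]
force: [0.8, -0.3, -3.6]
gripper_width: 0.346
```

```bash
python3 -m crank '{"delta_pos":[[0.001,0.0003,0],[0,0,0],[0,0,0]],"rotation":[[0,0,0],[0,0,0],[0,0,0]]}'
python3 -m crank '{"delta_pos":[[0.001,0.0003,0],[0,0,0],[0,0,0]],"rotation":[[0,0,0],[0,0,0],[0,0,0]]}'
python3 -m crank '{"delta_pos":[[0.001,0.0003,0],[0,0,0],[0,0,0]],"rotation":[[0,0,0],[0,0,0],[0,0,0]]}'
```

```text
clock: 7.3
position: [0.3826, 0.2318, 0.0387]
tcp_rot: [0.0, 0.607, 0.795, 0.0]
force: [0.2, -0.1, -3.5]
gripper_width: 0.343
clock: 7.6
position: [0.3829, 0.2319, 0.0388]
tcp_rot: [-0.0, 0.607, 0.795, -0.001]
force: [-4.7, -1.8, 1.6]
gripper_width: 0.342
clock: 7.9
position: [0.3832, 0.2319, 0.0388]
tcp_rot: [-0.001, 0.607, 0.795, -0.002]
force: [-5.5, -2.1, 4.9]
gripper_width: 0.343
```

```bash
python3 -m crank '{"delta_pos":[[0,0,0],[0,0,0],[0,0,0],[0,0,0]],"rotation":[[0,0,0],[0,0,0],[0,0,0],[0,0,0]]}' 0.05
python3 -m crank '{"delta_pos":[[0,0,0.02],[0,0,0.04],[0,0,0.045],[0,0,0.045],[0,0,0.045],[0,0,0.04],[0,0,0],[0,0,0]],"rotation":[[0,0,0],[0,0,0],[0,0,0],[0,0,0],[0,0,0],[0,0,0],[0,0,0],[0,0,0]]}'
python3 - <<'E'
from h import *
shot("wrist","w6");s=read_state();print(s["position"],yaw(),s["force"],q2R(s["tcp_rot"])[:,2])
shot("top","top1")
E
```

```text
clock: 8.3
position: [0.3855, 0.2328, 0.0392]
tcp_rot: [0.0, 0.607, 0.795, 0.001]
force: [0.2, 0.6, -0.1]
gripper_width: 0.582
clock: 9.1
position: [0.3854, 0.2328, 0.2752]
tcp_rot: [0.001, 0.607, 0.795, 0.002]
force: [0.3, 0.1, 0.4]
gripper_width: 0.584
[0.38430323 0.23230543 0.27326268] 15.236129808064227 [-0.25139416 -0.22341124  0.54939746] [-3.27145128e-04 -1.18564068e-04 -9.99999939e-01]
```

View pics/w6.png

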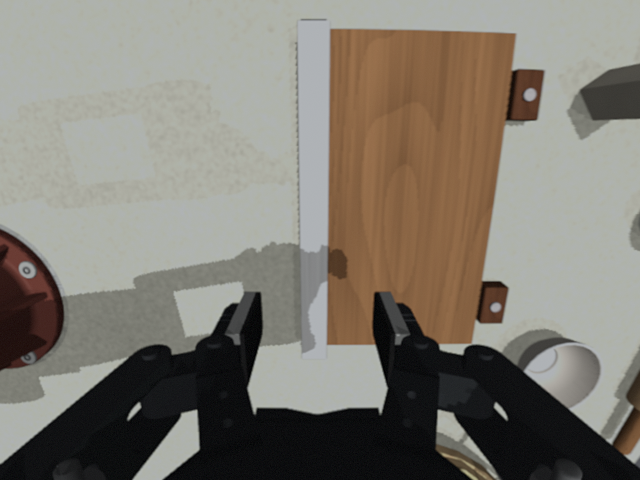

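View pics/top1.png

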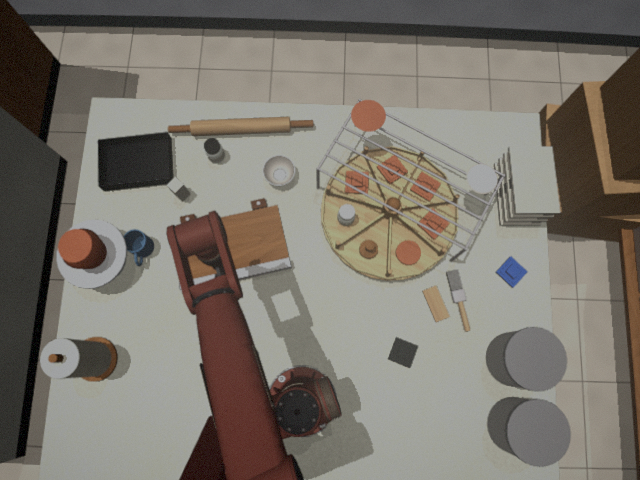

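The straightedge, top from (300,20) to (315,358), lies against the board's near edge at column ~330 with no visible gap. I'll confirm that with numbers.

```bash
python3 - <<'E'
from h import *
a=np.radians(15.19);x=np.array([np.cos(a),np.sin(a)]);y=np.array([-x[1],x[0]])
for nm,A,B,z in [("barN",(298,25),(302,290),.04),("barF",(329,25),(327,350),.04),("far",(515,40),(511,70)if 0 else (488,270),.012),("rt end",(345,345),(370,345),.012),("left end",(335,29),(510,33),.012)]:
    p,v,an,m,r=fitline("wrist","w6",A,B,z,ch="rb" if "bar" not in nm else None);print(nm,an.round(2),m,r.round(5),"s",p@x,"t",p@y)
im,d,T=load("w6")
e=pix_plane("wrist",T,[(313,19.5),(314,358)],.04)[:,:2];print(e@x,e@y)
depthrect("wrist","w6",.033,.046,(285,5,340,375))
E
```

```text
barN 105.25 0.9625 0.00018 s 0.41625487007935197 t 0.1477329966285395
barF 105.22 0.9125 0.00019 s 0.4454613595333669 t 0.20333448443590857
far 105.16 0.725 0.00024 s 0.6334664700291494 t 0.13191423004820912
rt end 15.02 0.9125 1e-05 s 0.48398731714982596 t -0.05676288698910529
left end 15.09 0.9625 0.00018 s 0.535348188663844 t 0.3008659705714696
[0.43017473 0.4308683 ] [ 0.3009288  -0.05715183]
9823 z 0.039854894361541826 ((384.193115234375, 231.03636169433594), (30.2000789642334, 361.09857177734375), 15.255054473876953)
```

Straightedge is flush (0.07° off the board, bar face and board edge coincide). Next, move over the front-left dowel (predicted at (0.4735,-0.0885)) and check it.

```bash
python3 -m crank '{"delta_pos":[[0.0112,-0.04,0],[0.0112,-0.04,0],[0.0112,-0.04,0],[0.0112,-0.04,0],[0.0112,-0.04,0],[0.0112,-0.04,0],[0.0112,-0.04,0],[0.0112,-0.04,0]],"rotation":[[0,0,2.7],[0,0,2.7],[0,0,2.7],[0,0,2.7],[0,0,2.7],[0,0,2.7],[0,0,2.7],[0,0,2.8]]}' 0.04
python3 -m crank '{"delta_pos":[[0,0,0],[0,0,0],[0,0,0]],"rotation":[[0,0,0],[0,0,0],[0,0,0]]}' 0.04
python3 - <<'E'
from h import *
shot("wrist","w7");s=read_state();print(s["position"],yaw())
im,d,T=load("w7")
c=np.array([.599,-.2555])
for k in range(3):
    th=np.radians(75.5+51.43*k);print(proj("wrist",T,[[*(c+.209*np.array([np.cos(th),np.sin(th)])),.12]]))
E
```

```text
clock: 10.0
position: [0.473, -0.0889, 0.271]
tcp_rot: [-0.002, 0.446, 0.895, -0.0]
force: [0.4, -0.2, -0.5]
gripper_width: 0.467
clock: 10.3
position: [0.4731, -0.0865, 0.2721]
tcp_rot: [-0.002, 0.447, 0.895, 0.0]
force: [-0.5, -0.5, 0.4]
gripper_width: 0.465
[ 0.47334387 -0.08624259  0.27252661] 37.00483431011853
[[498.21887979 319.69991034]]
[[315.43170139 234.56666815]]
[[133.18888244 318.63116412]]
```

View pics/w7.png

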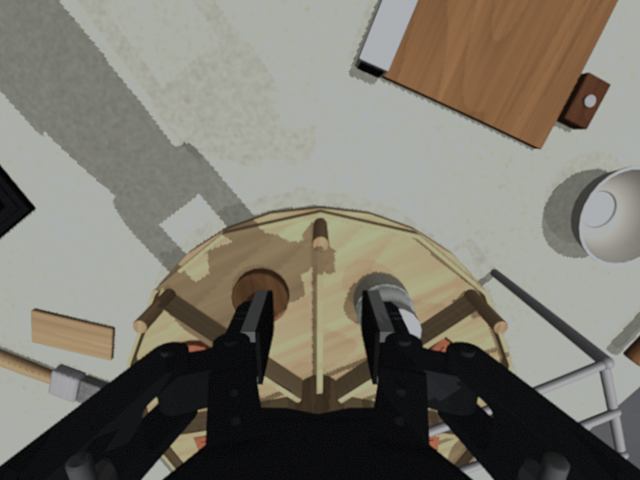

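```bash
python3 - <<'E'
from h import *
im,d,T=load("w7")
D=pix_plane("wrist",T,[(500,326),(320,241),(141,325)],.12)[:,:2];print(D)
cv2.imwrite("pics/w7c.png",cv2.resize(im[200:360,110:530],None,fx=1.9,fy=1.9))
from scipy.optimize import least_squares
f=lambda p:np.concatenate([D[k]-p[:2]-.209*np.array([np.cos(p[2]+k*2*np.pi/7),np.sin(p[2]+k*2*np.pi/7)]) for k in range(3)])
r=least_squares(f,[.599,-.2555,1.32]);print(r.x,np.degrees(r.x[2]),r.fun)
E
```

```text
[[ 0.65740645 -0.05665568]
 [ 0.47968789 -0.09055247]
 [ 0.39885674 -0.25090157]]
[ 0.60609752 -0.25779212  1.31821825] 75.52834202997703 [-0.0009204  -0.00123228 -0.00075585  0.00023028  0.00167625  0.00100199]
```

View pics/w7c.png

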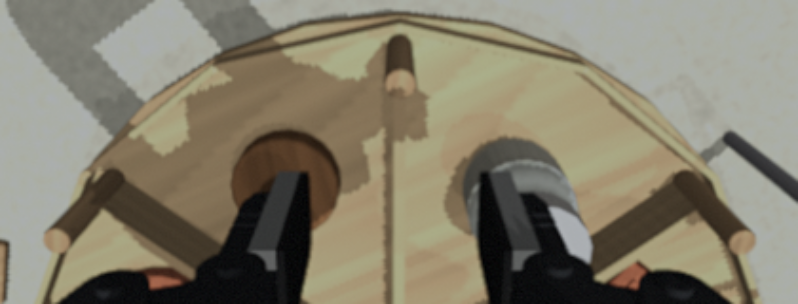

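```bash
python3 -m crank '{"delta_pos":[[0.004,-0.0035,-0.045],[0,0,-0.045],[0,0,-0.04],[0,0,-0.02],[0,0,-0.01],[0,0,0],[0,0,0]],"rotation":[[0,0,0],[0,0,0],[0,0,0],[0,0,0],[0,0,0],[0,0,0],[0,0,0]]}' 0.045
python3 -m crank '{"delta_pos":[[0,0,0],[0,0,0],[0,0,0],[0,0,0]],"rotation":[[0,0,0],[0,0,0],[0,0,0],[0,0,0]]}' 0.026 20
python3 - <<'E'
from h import *
shot("wrist","w8")
E
```

```text
clock: 11.05
position: [0.4792, -0.0908, 0.115]
tcp_rot: [0.001, 0.446, 0.895, 0.0]
force: [0.0, -0.4, 0.4]
gripper_width: 0.528
clock: 11.45
position: [0.4786, -0.0912, 0.1144]
tcp_rot: [0.001, 0.447, 0.895, 0.0]
force: [-0.8, 0.3, 0.4]
gripper_width: 0.303
```

View pics/w8.png

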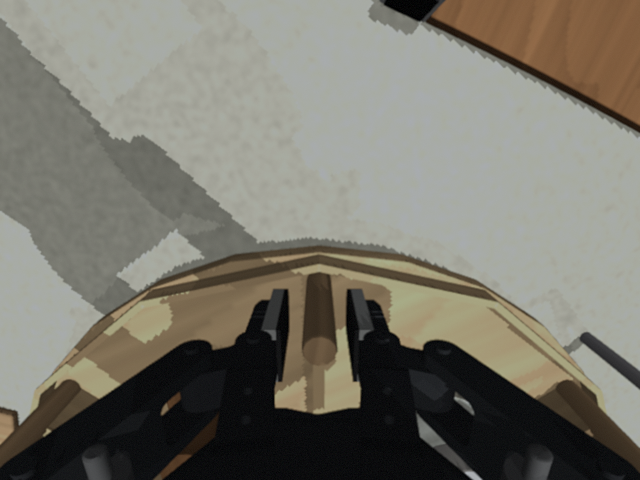

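```bash
python3 - <<'E'
import numpy as np
c=np.array([.6045,-.257]);p=lambda t:c+.209*np.array([np.cos(np.radians(t)),np.sin(np.radians(t))])
t=127.2
A=[2,3,3.5,3.5,3.5,3.5,3.5,3.5, 3.5,3.5,3.5,3.5,3.5,3.5,3.0,2.0]
for a in A: print(a,((p(t+a)-p(t))*1000).round(1)); t+=a
print(t,p(t))
E
```

```text
2 [-5.7 -4.5]
3 [-8.3 -7.1]
3.5 [-9.2 -8.9]
3.5 [-8.6 -9.4]
3.5 [-8.  -9.9]
3.5 [ -7.4 -10.4]
3.5 [ -6.8 -10.8]
3.5 [ -6.1 -11.2]
3.5 [ -5.4 -11.6]
3.5 [ -4.7 -11.9]
3.5 [ -4.  -12.1]
3.5 [ -3.2 -12.4]
3.5 [ -2.4 -12.5]
3.5 [ -1.7 -12.7]
3.0 [ -0.8 -10.9]
2.0 [-0.2 -7.3]
179.2 [ 0.39552037 -0.2540819 ]
```

```bash
python3 -m crank '{"delta_pos":[[-0.0057,-0.0045,0],[-0.0083,-0.0071,0],[-0.0092,-0.0089,0],[-0.0086,-0.0094,0],[-0.008,-0.0099,0],[-0.0074,-0.0104,0],[-0.0068,-0.0108,0],[-0.0061,-0.0112,0]],"rotation":[[0,0,2],[0,0,3],[0,0,3.5],[0,0,3.5],[0,0,3.5],[0,0,3.5],[0,0,3.5],[0,0,3.5]]}'
python3 -m crank '{"delta_pos":[[-0.0054,-0.0116,0],[-0.0047,-0.0119,0],[-0.004,-0.0121,0],[-0.0032,-0.0124,0],[-0.0024,-0.0125,0],[-0.0017,-0.0127,0],[-0.0008,-0.0109,0],[-0.0002,-0.0073,0]],"rotation":[[0,0,3.5],[0,0,3.5],[0,0,3.5],[0,0,3.5],[0,0,3.5],[0,0,3.5],[0,0,3.0],[0,0,2]]}'
python3 -m crank '{"delta_pos":[[0,0,0],[0,0,0],[0,0,0]],"rotation":[[0,0,0],[0,0,0],[0,0,0]]}'
python3 - <<'E'
from h import *
shot("wrist","w9");shot("top","top2");print(yaw(),read_state()["q"])
im,d,T=load("top2");cv2.imwrite("pics/top2c.png",cv2.resize(im[100:300,300:520],None,fx=3.5,fy=3.0,interpolation=cv2.INTER_CUBIC))
E
```

```text
clock: 12.3
position: [0.418, -0.1635, 0.114]
tcp_rot: [0.0, 0.233, 0.972, 0.0]
force: [1.7, 0.8, 0.4]
gripper_width: 0.304
clock: 13.1
position: [0.3955, -0.2554, 0.1139]
tcp_rot: [0.0, 0.009, 1.0, -0.0]
force: [0.1, 0.7, 0.2]
gripper_width: 0.304
clock: 13.4
position: [0.3956, -0.2543, 0.1137]
tcp_rot: [-0.0, 0.009, 1.0, 0.0]
force: [-0.2, -0.0, 0.7]
gripper_width: 0.305
88.95098743729301 [-7.20568891e-01  6.68166848e-02  2.07861656e+00  5.93010312e-06
  9.96359808e-01 -2.27305973e+00]
```

View pics/w9.png

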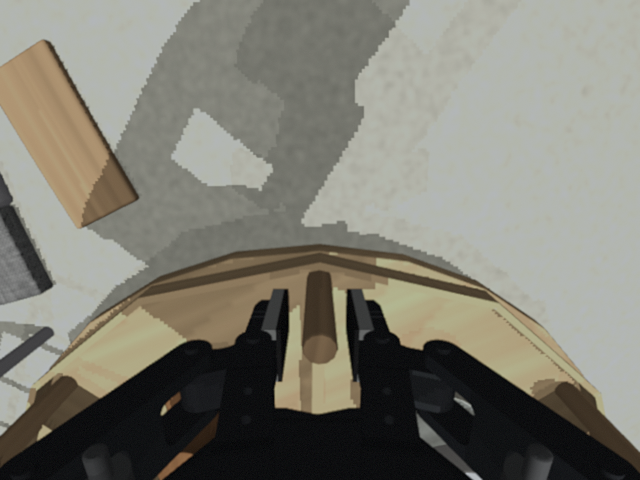

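View pics/top2c.png

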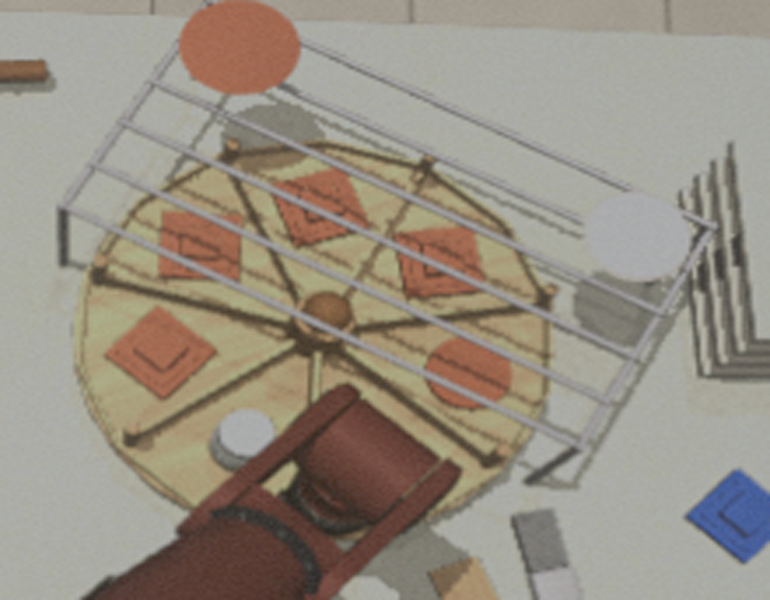

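The carousel turned exactly one bin. A tile is now front-left at crop (160,352), and the dowel is still between the pads. Going back for the next dowel and a second stroke.

```bash
python3 -m crank '{"delta_pos":[[0,0,0.03],[0,0,0.04],[0.0102,0.0205,0],[0.0102,0.0205,0],[0.0102,0.0205,0],[0.0102,0.0205,0],[0.0102,0.0205,0],[0.0102,0.0205,0]],"rotation":[[0,0,0],[0,0,0],[0,0,-6.5],[0,0,-6.5],[0,0,-6.5],[0,0,-6.5],[0,0,-6.5],[0,0,-6.5]]}' 0.04
python3 -m crank '{"delta_pos":[[0.0102,0.0205,0],[0.0102,0.0205,0],[0,0,0],[0,0,0]],"rotation":[[0,0,-6.5],[0,0,-6.5],[0,0,0],[0,0,0]]}' 
python3 - <<'E'
from h import *
shot("wrist","w10");print(yaw(),read_state()["position"])
E
```

```text
clock: 14.3
position: [0.4571, -0.1304, 0.1838]
tcp_rot: [0.0, 0.345, 0.939, -0.0]
force: [-0.4, 0.1, -0.6]
gripper_width: 0.47
clock: 14.7
position: [0.4771, -0.0903, 0.1837]
tcp_rot: [-0.0, 0.445, 0.895, -0.0]
force: [-0.3, -0.5, 0.3]
gripper_width: 0.472
37.050633849894375 [ 0.47697548 -0.09075213  0.18366923]
```

View pics/w10.png

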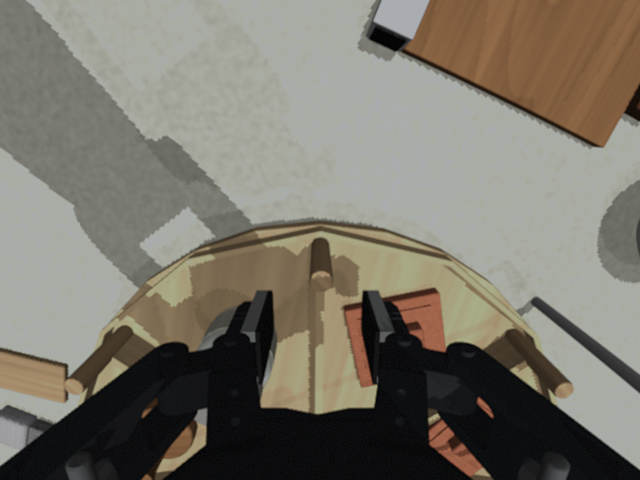

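```bash
python3 -m crank '{"delta_pos":[[0.001,0,-0.035],[0,0,-0.025],[0,0,-0.01],[0,0,0],[0,0,0],[0,0,0]],"rotation":[[0,0,0],[0,0,0],[0,0,0],[0,0,0],[0,0,0],[0,0,0]]}' 0.026
python3 -m crank '{"delta_pos":[[-0.0057,-0.0045,0],[-0.0083,-0.0071,0],[-0.0092,-0.0089,0],[-0.0086,-0.0094,0],[-0.008,-0.0099,0],[-0.0074,-0.0104,0],[-0.0068,-0.0108,0],[-0.0061,-0.0112,0]],"rotation":[[0,0,2],[0,0,3],[0,0,3.5],[0,0,3.5],[0,0,3.5],[0,0,3.5],[0,0,3.5],[0,0,3.5]]}'
python3 -m crank '{"delta_pos":[[-0.0054,-0.0116,0],[-0.0047,-0.0119,0],[-0.004,-0.0121,0],[-0.0032,-0.0124,0],[-0.0024,-0.0125,0],[-0.0017,-0.0127,0],[-0.0008,-0.0109,0],[-0.0002,-0.0073,0]],"rotation":[[0,0,3.5],[0,0,3.5],[0,0,3.5],[0,0,3.5],[0,0,3.5],[0,0,3.5],[0,0,3.0],[0,0,2]]}'
python3 -m crank '{"delta_pos":[[0,0,0],[0,0,0],[0,0,0.03],[0,0,0.045],[0,0,0.045],[0,0,0.025],[0,0,0],[0,0,0]],"rotation":[[0,0,0],[0,0,0],[0,0,0],[0,0,0],[0,0,0],[0,0,0],[0,0,0],[0,0,0]]}' 0.04
python3 - <<'E'
from h import *
shot("top","top3");print(yaw(),read_state()["position"])
im,d,T=load("top3");cv2.imwrite("pics/top3c.png",cv2.resize(im[100:300,300:520],None,fx=3.5,fy=3.0,interpolation=cv2.INTER_CUBIC))
E
```

```text
clock: 15.35
position: [0.4795, -0.0914, 0.1154]
tcp_rot: [0.002, 0.447, 0.895, 0.0]
force: [0.7, 0.7, 0.1]
gripper_width: 0.307
clock: 16.15
position: [0.4191, -0.1635, 0.1155]
tcp_rot: [0.002, 0.233, 0.973, -0.0]
force: [1.1, 0.2, 0.1]
gripper_width: 0.305
clock: 16.95
position: [0.3966, -0.2557, 0.1154]
tcp_rot: [0.001, 0.009, 1.0, -0.001]
force: [0.2, 1.0, 1.6]
gripper_width: 0.305
clock: 17.75
position: [0.396, -0.254, 0.2594]
tcp_rot: [0.001, 0.009, 1.0, -0.0]
force: [0.2, 0.6, 0.4]
gripper_width: 0.466
88.9502861464755 [ 0.39527793 -0.25345682  0.25787089]
```

View pics/top3c.png

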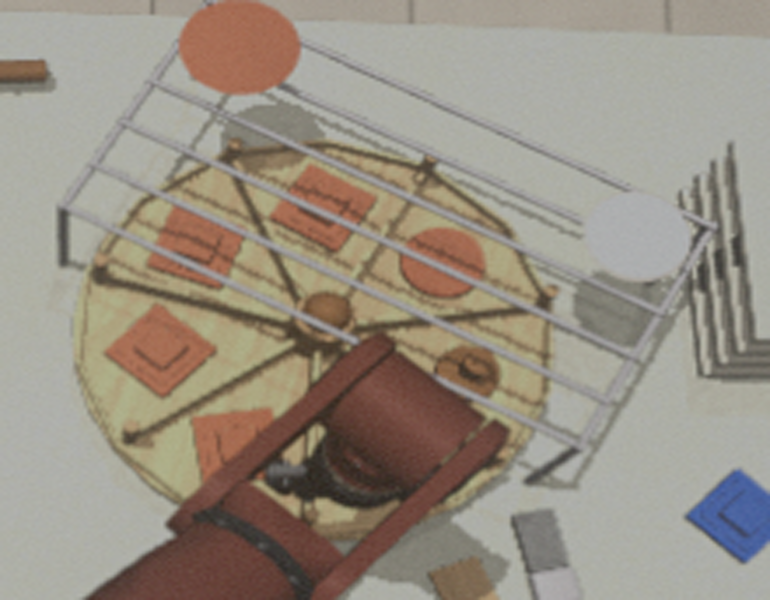

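```bash
python3 -m crank '{"delta_pos":[[0.0275,0.012,0.01],[0.0275,0.012,0.01],[0.0275,0.012,0],[0.0275,0.012,0],[0,0,0],[0,0,0],[0,0,0]],"rotation":[[0,0,-6.5],[0,0,-6.5],[0,0,-6.5],[0,0,-6.5],[0,0,0],[0,0,0],[0,0,0]]}' 0.07
python3 - <<'E'
from h import *
shot("wrist","w11");print(yaw(),read_state()["position"])
E
```

```text
clock: 18.5
position: [0.5044, -0.206, 0.277]
tcp_rot: [-0.002, 0.234, 0.972, 0.0]
force: [0.9, 0.2, 0.4]
gripper_width: 0.817
62.93006596670383 [ 0.50451599 -0.20627754  0.27751035]
```

View pics/w11.png

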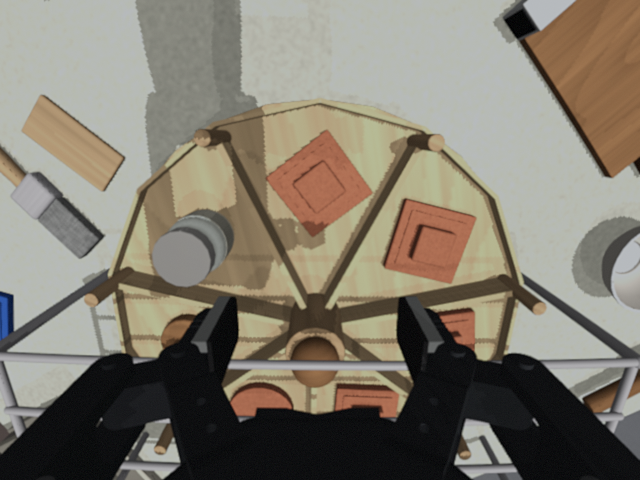

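```bash
cat >> h.py <<'E'
def tile(fn,uv,zb=.062,name="wrist"):
    im,d,T=load(fn);P=cloud(name,T,d)
    hsv=cv2.cvtColor(im,cv2.COLOR_BGR2HSV)
    m=((hsv[...,0]<12)|(hsv[...,0]>170))&(hsv[...,1]>95)
    m=cv2.morphologyEx(m.astype(np.uint8),cv2.MORPH_OPEN,np.ones((3,3)))
    n,l,st,ce=cv2.connectedComponentsWithStats(m)
    w=l==l[uv[1],uv[0]]
    b=w&(abs(P[...,2]-zb)<.005); t=w&(abs(P[...,2]-zb-.014)<.005)
    for nm,k,z in (("base",b|t,zb),("block",t,zb+.014)):
        q=P[k];r=cv2.minAreaRect((q[:,:2]*1000).astype(np.float32));print(nm,k.sum(),"z",np.nanmedian(P[b if nm=='base' else t][:,2]).round(4),np.round(r[0],1),np.round(r[1],1),round(r[2],1))
    # pixel contour on plane
    c=max(cv2.findContours(w.astype(np.uint8),cv2.RETR_EXTERNAL,cv2.CHAIN_APPROX_NONE)[0],key=len).reshape(-1,2)
    r=cv2.minAreaRect((pix_plane(name,T,c,zb)[:,:2]*1000).astype(np.float32));print("contour",np.round(r[0],1),np.round(r[1],1),round(r[2],1))
E
python3 - <<'E'
from h import *
tile("w11",(319,185)); tile("w11",(432,240))
E
```

```text
base 5814 z 0.0626 [ 479.3 -190.9] [74.  74.1] 10.3
block 1508 z 0.0758 [ 479.8 -190.4] [36.2 36.1] 10.2
contour [ 479.2 -190.8] [74.1 73.6] 10.2
base 5001 z 0.0623 [ 581.8 -117.1] [75.1 74.5] 49.1
block 1275 z 0.0755 [ 582.2 -116.9] [36.6 35.6] 49.4
contour [ 580.7 -117.7] [75.7 74.1] 49.2
```

```bash
python3 -m crank '{"delta_pos":[[-0.005,0.0031,-0.02],[-0.005,0.0031,-0.025],[-0.005,0.0031,-0.025],[-0.005,0.0031,-0.025],[-0.005,0.0032,-0.025],[0,0,0],[0,0,0],[0,0,0]],"rotation":[[0,0,7.5],[0,0,7.5],[0,0,7.5],[0,0,7.4],[0,0,7.4],[0,0,0],[0,0,0],[0,0,0]]}' 0.06
python3 - <<'E'
from h import *
shot("wrist","w12");print(yaw(),read_state()["position"])
E
```

```text
clock: 19.35
position: [0.4819, -0.1917, 0.1607]
tcp_rot: [0.001, -0.088, 0.996, -0.001]
force: [0.3, -0.9, 1.0]
gripper_width: 0.704
100.13883400219761 [ 0.48217091 -0.19176142  0.16092614]
```

View pics/w12.png

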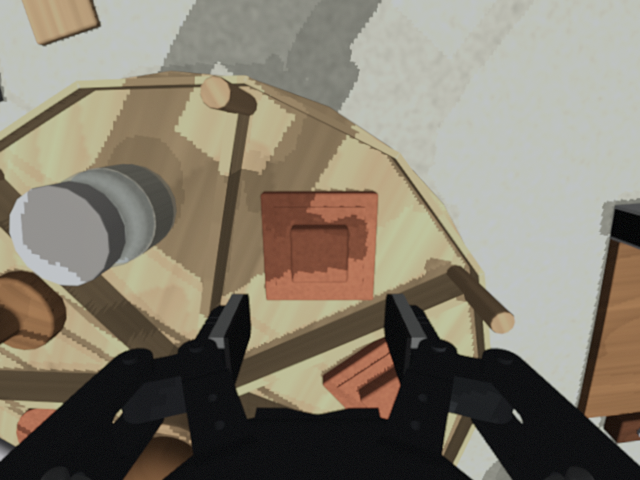

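```bash
python3 - <<'E'
from h import *
tile("w12",(320,205));print(read_state()["position"])
E
python3 -m crank '{"delta_pos":[[-0.0027,0.001,-0.025],[0,0,-0.025],[0,0,-0.018],[0,0,-0.008],[0,0,0],[0,0,0]],"rotation":[[0,0,0],[0,0,0],[0,0,0],[0,0,0],[0,0,0],[0,0,0]]}' 0.06
python3 -m crank '{"delta_pos":[[0,0,0],[0,0,0],[0,0,0],[0,0,0],[0,0,0],[0,0,0]],"rotation":[[0,0,0],[0,0,0],[0,0,0],[0,0,0],[0,0,0],[0,0,0]]}' 0.02 40
```

```text
base 11828 z 0.0624 [ 479.4 -190.5] [74.8 74.4] 10.4
block 3153 z 0.0756 [ 479.3 -190.1] [36.  36.1] 9.9
contour [ 478.5 -190.8] [74.4 73.8] 10.3
[ 0.48217091 -0.19176142  0.16092614]
clock: 20.0
position: [0.4793, -0.1903, 0.0842]
tcp_rot: [0.001, -0.089, 0.996, -0.001]
force: [0.9, -0.0, -0.1]
gripper_width: 0.703
clock: 20.6
position: [0.4804, -0.1908, 0.0862]
tcp_rot: [0.002, -0.089, 0.996, -0.001]
force: [-1.6, -0.0, 9.9]
gripper_width: 0.411
```

```bash
python3 -m crank '{"delta_pos":[[0,0,0.02],[0,0,0.03],[0,0,0.04],[0,0,0.04],[0,0,0.02],[0,0,0],[0,0,0]],"rotation":[[0,0,0],[0,0,0],[0,0,0],[0,0,0],[0,0,0],[0,0,0],[0,0,0]]}'
python3 - <<'E'
from h import *
shot("wrist","w13");print(yaw(),read_state()["position"])
E
```

```text
clock: 21.3
position: [0.4777, -0.1895, 0.2325]
tcp_rot: [-0.0, -0.089, 0.996, 0.0]
force: [0.3, -0.2, -3.1]
gripper_width: 0.411
100.23975029487418 [ 0.47699449 -0.1890435   0.23117794]
```

View pics/w13.png

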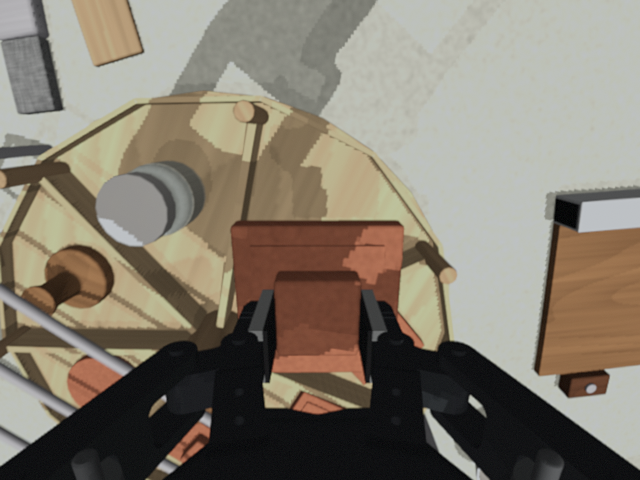

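```bash
python3 -m crank '{"delta_pos":[[-0.0055,0.0456,0],[-0.0055,0.0456,0],[-0.0055,0.0456,0],[-0.0055,0.0456,0],[-0.0055,0.0456,0],[-0.0055,0.0456,0]],"rotation":[[0,0,0.4],[0,0,0.4],[0,0,0.4],[0,0,0.4],[0,0,0.4],[0,0,0.4]]}'
python3 -m crank '{"delta_pos":[[-0.0055,0.0456,0],[-0.0055,0.0456,0],[-0.0055,0.0456,0],[-0.0055,0.0456,0],[-0.0055,0.0456,0],[-0.0055,0.0456,0],[0,0,0],[0,0,0]],"rotation":[[0,0,0.4],[0,0,0.4],[0,0,0.4],[0,0,0.4],[0,0,0.4],[0,0,0.5],[0,0,0],[0,0,0]]}'
cat >> h.py <<'E'
xb=np.array([np.cos(np.radians(15.19)),np.sin(np.radians(15.19))]);yb=np.array([-xb[1],xb[0]])
def st():
    p=read_state()["position"];print("s %.4f t %.4f z %.4f yaw %.2f"%(p[:2]@xb,p[:2]@yb,p[2],yaw()),"F(xb) %.1f"%(read_state()["force"][:2]@xb),"Fz %.1f"%read_state()["force"][2])
E
python3 - <<'E'
from h import *
shot("wrist","w14");st();print(read_state()["position"])
E
```

```text
clock: 21.95
position: [0.4428, 0.0855, 0.2301]
tcp_rot: [-0.002, -0.11, 0.994, 0.0]
force: [1.7, 0.2, -0.8]
gripper_width: 0.403
clock: 22.75
position: [0.4104, 0.3573, 0.2299]
tcp_rot: [-0.002, -0.133, 0.991, -0.002]
force: [-0.2, -0.9, -3.3]
gripper_width: 0.413
s 0.4899 t 0.2364 z 0.2302 yaw 105.19 F(xb) 0.1 Fz -1.9
[0.41080081 0.35651092 0.23022832]
```

View pics/w14.png

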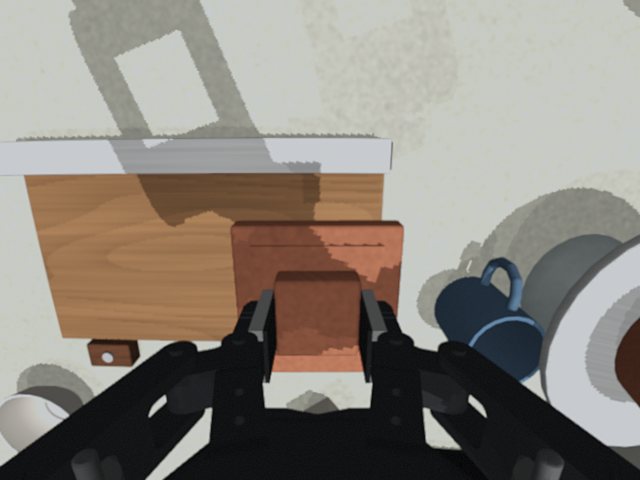

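```bash
python3 - <<'E'
from h import *
im,d,T=load("w14");P=cloud("wrist",T,d)
for uv in [(560,370),(575,300),(515,345),(620,260),(470,300),(500,270)]:
    p=P[uv[1],uv[0]];print(uv,p.round(3),"s,t",(p[:2]@xb).round(3),(p[:2]@yb).round(3))
p,v,an,m,r=fitline("wrist","w14",(180,174),(225,174),.040,ch="rb");print("fence face",an,r,p@xb)
p,v,an,m,r=fitline("wrist","w14",(390,145),(390,168),.040,ch="rb")
print("bar left end t",p@yb)
p,v,an,m,r=fitline("wrist","w14",(384,185),(384,215),.012,ch="rb");print("board left end t",p@yb)
E
```

```text
(560, 370) [0.463 0.583 0.111] s,t 0.599 0.442
(575, 300) [0.401 0.564 0.11 ] s,t 0.535 0.439
(515, 345) [0.477 0.582 0.053] s,t 0.613 0.436
(620, 260) [0.361 0.582 0.112] s,t 0.501 0.467
(470, 300) [0.445 0.521 0.046] s,t 0.566 0.386
(500, 270) [ 0.42   0.568 -0.001] s,t 0.554 0.438
fence face 104.97641 1.6393396670124214e-05 0.4462974084015076
bar left end t 0.30160894193418974
board left end t 0.3010262683169829
```

```bash
python3 -m crank '{"delta_pos":[[-0.0004,0.0015,-0.04],[0,0,-0.045],[0,0,-0.045],[0,0,-0.035],[0,0,-0.011],[0,0,0],[0,0,0],[0,0,0]],"rotation":[[0,0,0],[0,0,0],[0,0,0],[0,0,0],[0,0,0],[0,0,0],[0,0,0],[0,0,0]]}'
python3 -c "from h import *;st()"
python3 -m crank '{"delta_pos":[[0,0,-0.002],[0,0,-0.0015],[0,0,0],[0,0,0],[0,0,0]],"rotation":[[0,0,0],[0,0,0],[0,0,0],[0,0,0],[0,0,0]]}'
python3 -c "from h import *;st()"
```

```text
clock: 23.6
position: [0.4139, 0.3601, 0.0595]
tcp_rot: [0.002, -0.131, 0.991, 0.001]
force: [0.4, -0.5, -1.6]
gripper_width: 0.409
s 0.4938 t 0.2390 z 0.0595 yaw 105.11 F(xb) 0.2 Fz -1.6
clock: 24.1
position: [0.4116, 0.3591, 0.0533]
tcp_rot: [0.0, -0.132, 0.991, -0.0]
force: [0.4, -0.7, -1.4]
gripper_width: 0.408
s 0.4913 t 0.2387 z 0.0533 yaw 105.15 F(xb) 0.2 Fz -1.4
```

```bash
python3 -m crank '{"delta_pos":[[0,0,-0.002],[0,0,-0.0015],[0,0,0],[0,0,0],[0,0,0]],"rotation":[[0,0,0],[0,0,0],[0,0,0],[0,0,0],[0,0,0]]}'
python3 -c "from h import *;st()"
python3 -m crank '{"delta_pos":[[0,0,-0.001],[0,0,0],[0,0,0],[0,0,0]],"rotation":[[0,0,0],[0,0,0],[0,0,0],[0,0,0]]}'
python3 -c "from h import *;st()"
```

```text
clock: 24.6
position: [0.4117, 0.3591, 0.0498]
tcp_rot: [-0.0, -0.132, 0.991, 0.0]
force: [-0.3, -0.5, -1.5]
gripper_width: 0.413
s 0.4914 t 0.2386 z 0.0498 yaw 105.14 F(xb) -0.4 Fz -1.5
clock: 25.0
position: [0.4117, 0.359, 0.0488]
tcp_rot: [0.0, -0.132, 0.991, 0.0]
force: [-0.7, 0.3, -2.7]
gripper_width: 0.409
s 0.4914 t 0.2386 z 0.0488 yaw 105.14 F(xb) -0.6 Fz -2.7
```

```bash
python3 -m crank '{"delta_pos":[[-0.0024,-0.0007,-0.0006],[-0.0024,-0.0007,0],[0,0,0],[0,0,0]],"rotation":[[0,0,0],[0,0,0],[0,0,0],[0,0,0]]}'
python3 -c "from h import *;st()"
python3 -m crank '{"delta_pos":[[-0.001,-0.0003,0],[0,0,0],[0,0,0]],"rotation":[[0,0,0],[0,0,0],[0,0,0]]}'
python3 -c "from h import *;st()"
python3 -m crank '{"delta_pos":[[-0.001,-0.0003,0],[0,0,0],[0,0,0]],"rotation":[[0,0,0],[0,0,0],[0,0,0]]}'
python3 -c "from h import *;st()"
```

```text
clock: 25.4
position: [0.4066, 0.3576, 0.0483]
tcp_rot: [-0.0, -0.132, 0.991, -0.0]
force: [-0.7, -0.8, -1.0]
gripper_width: 0.414
s 0.4861 t 0.2386 z 0.0483 yaw 105.14 F(xb) -0.9 Fz -1.0
clock: 25.7
position: [0.4059, 0.3574, 0.0483]
tcp_rot: [0.0, -0.132, 0.991, 0.0]
force: [-0.3, 0.8, -0.8]
gripper_width: 0.408
s 0.4854 t 0.2386 z 0.0483 yaw 105.14 F(xb) -0.1 Fz -0.8
clock: 26.0
position: [0.405, 0.3571, 0.0483]
tcp_rot: [0.0, -0.132, 0.991, 0.0]
force: [0.7, 0.2, -0.7]
gripper_width: 0.411
s 0.4844 t 0.2385 z 0.0483 yaw 105.14 F(xb) 0.8 Fz -0.7
```

```bash
python3 -m crank '{"delta_pos":[[0,0,-0.0004],[0,0,0],[0,0,0],[0,0,0]],"rotation":[[0,0,0],[0,0,0],[0,0,0],[0,0,0]]}' 0.046
python3 -m crank '{"delta_pos":[[0,0,0.02],[0,0,0.045],[0,0,0.045],[0,0,0.045],[0.02,0.005,0.045],[0.02,0.005,0.03],[0,0,0],[0,0,0]],"rotation":[[0,0,0],[0,0,0],[0,0,0],[0,0,0],[0,0,0],[0,0,0],[0,0,0],[0,0,0]]}'
python3 - <<'E'
from h import *
st();shot("wrist","w15");st()
E
```

```text
clock: 26.4
position: [0.4049, 0.3571, 0.0479]
tcp_rot: [0.0, -0.132, 0.991, 0.0]
force: [-0.5, 0.7, 0.3]
gripper_width: 0.538
clock: 27.2
position: [0.4453, 0.3672, 0.2786]
tcp_rot: [0.001, -0.132, 0.991, 0.0]
force: [-0.3, -0.6, 0.2]
gripper_width: 0.54
s 0.5259 t 0.2377 z 0.2786 yaw 105.12 F(xb) -0.4 Fz 0.2
s 0.5246 t 0.2374 z 0.2767 yaw 105.13 F(xb) -0.4 Fz -1.1
```

View pics/w15.png

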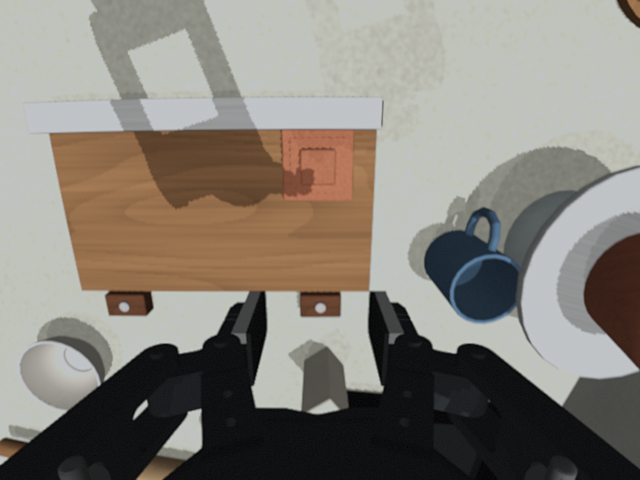

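Tile 1 sits at (318,165), square against the straightedge.

```bash
cat >> h.py <<'E'
def btile(fn,uv):
    import io,contextlib
    f=io.StringIO()
    with contextlib.redirect_stdout(f): tile(fn,uv,.024)
    for l in f.getvalue().splitlines():
        import re
        n=[float(x) for x in re.findall(r"-?\d+\.?\d*",l.split("[",1)[1])];p=np.array(n[:2])/1000
        print(l.split()[0],"s %.4f t %.4f"%(p@xb,p@yb),n[2:])
E
python3 - <<'E'
from h import *
btile("w15",(318,150))
p,v,an,m,r=fitline("wrist","w15",(80,130),(270,130),.040,ch="rb");print("fence face",an,r,p@xb)
p,v,an,m,r=fitline("wrist","w15",(40,102),(370,98),.040);print("fence near",an,r,p@xb)
p,v,an,m,r=fitline("wrist","w15",(160,290),(290,290),.012,ch="rb");print("far",an,r,p@xb)
E
```

```text
base s 0.4832 t 0.2387 [73.6, 74.3, 15.4]
block s 0.4839 t 0.2392 [35.5, 35.3, 15.1]
contour s 0.4830 t 0.2384 [73.1, 75.2, 15.2]
fence face 105.24688 0.00017281677081930124 0.44595727549354786
fence near 105.15824 0.00013779862184963237 0.41655587573660124
far 105.426735 4.97650569258285e-05 0.6333635848360986
```

```bash
python3 -m crank '{"delta_pos":[[0.0033,-0.0457,0],[0.0033,-0.0457,0],[0.0033,-0.0457,0],[0.0033,-0.0457,0],[0.0033,-0.0457,-0.015],[0.0033,-0.0457,-0.015],[0.0033,-0.0457,-0.015],[0.0033,-0.0457,-0.015]],"rotation":[[0,0,-6.8],[0,0,-6.8],[0,0,-6.8],[0,0,-6.8],[0,0,-6.8],[0,0,-6.8],[0,0,-6.8],[0,0,-6.8]]}' 0.045
python3 -m crank '{"delta_pos":[[0.0033,-0.0457,-0.015],[0.0033,-0.0457,-0.015],[0,0,0],[0,0,0],[0,0,0]],"rotation":[[0,0,-6.8],[0,0,-6.8],[0,0,0],[0,0,0],[0,0,0]]}'
python3 - <<'E'
from h import *
shot("wrist","w16");print(read_state()["position"],yaw())
E
```

```text
clock: 28.05
position: [0.4687, 0.0003, 0.2147]
tcp_rot: [-0.002, 0.338, 0.941, -0.0]
force: [0.9, -0.6, -0.3]
gripper_width: 0.527
clock: 28.55
position: [0.4768, -0.0887, 0.1866]
tcp_rot: [-0.001, 0.445, 0.896, 0.0]
force: [1.3, -0.3, -0.7]
gripper_width: 0.527
[ 0.47722074 -0.08850347  0.18717192] 37.2588329378397
```

View pics/w16.png

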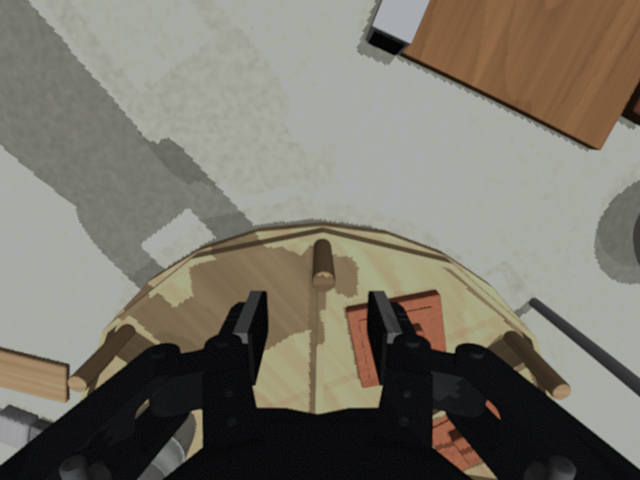

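Same picture as before the earlier stroke, with the dowel at (323,265) between the fingers. Stroke again, then look from above the front bin.

```bash
python3 -m crank '{"delta_pos":[[0.001,-0.002,-0.038],[0,0,-0.025],[0,0,-0.009],[0,0,0],[0,0,0],[0,0,0]],"rotation":[[0,0,-0.2],[0,0,0],[0,0,0],[0,0,0],[0,0,0],[0,0,0]]}' 0.026
python3 -m crank '{"delta_pos":[[-0.0057,-0.0045,0],[-0.0083,-0.0071,0],[-0.0092,-0.0089,0],[-0.0086,-0.0094,0],[-0.008,-0.0099,0],[-0.0074,-0.0104,0],[-0.0068,-0.0108,0],[-0.0061,-0.0112,0]],"rotation":[[0,0,2],[0,0,3],[0,0,3.5],[0,0,3.5],[0,0,3.5],[0,0,3.5],[0,0,3.5],[0,0,3.5]]}'
python3 -m crank '{"delta_pos":[[-0.0054,-0.0116,0],[-0.0047,-0.0119,0],[-0.004,-0.0121,0],[-0.0032,-0.0124,0],[-0.0024,-0.0125,0],[-0.0017,-0.0127,0],[-0.0008,-0.0109,0],[-0.0002,-0.0073,0]],"rotation":[[0,0,3.5],[0,0,3.5],[0,0,3.5],[0,0,3.5],[0,0,3.5],[0,0,3.5],[0,0,3.0],[0,0,2]]}'
python3 -m crank '{"delta_pos":[[0,0,0],[0,0,0],[0,0,0.03],[0,0,0.045],[0,0,0.045],[0,0,0.025]],"rotation":[[0,0,0],[0,0,0],[0,0,0],[0,0,0],[0,0,0],[0,0,0]]}' 0.04
python3 -m crank '{"delta_pos":[[0.0275,0.012,0.01],[0.0275,0.012,0.01],[0.0275,0.012,0],[0.0275,0.012,0],[0,0,0],[0,0,0],[0,0,0]],"rotation":[[0,0,-6.5],[0,0,-6.5],[0,0,-6.5],[0,0,-6.5],[0,0,0],[0,0,0],[0,0,0]]}' 0.06
python3 - <<'E'
from h import *
shot("wrist","w17");print(read_state()["position"],yaw())
tile("w17",(319,215))
E
```

```text
clock: 29.2
position: [0.4804, -0.0921, 0.1176]
tcp_rot: [0.002, 0.446, 0.895, 0.0]
force: [0.5, -0.8, -0.4]
gripper_width: 0.307
clock: 30.0
position: [0.4198, -0.1649, 0.1176]
tcp_rot: [0.002, 0.233, 0.973, -0.0]
force: [0.4, 1.1, 0.5]
gripper_width: 0.304
clock: 30.8
position: [0.3973, -0.257, 0.1175]
tcp_rot: [0.001, 0.009, 1.0, -0.001]
force: [0.2, 4.2, 0.8]
gripper_width: 0.302
clock: 31.4
position: [0.3978, -0.2562, 0.2655]
tcp_rot: [0.003, 0.009, 1.0, -0.002]
force: [-0.1, -1.2, 0.2]
gripper_width: 0.465
clock: 32.1
position: [0.5056, -0.2075, 0.2807]
tcp_rot: [-0.0, 0.234, 0.972, -0.0]
force: [-0.9, -0.2, 0.4]
gripper_width: 0.703
[ 0.50552592 -0.20766242  0.28068785] 62.93473640524637
base 5726 z 0.0626 [ 478.9 -191. ] [74.  73.8] 11.1
block 1491 z 0.0757 [ 479.6 -190.6] [36.2 36.2] 11.2
contour [ 478.7 -190.9] [73.9 73.5] 11.1
```

View pics/w17.png

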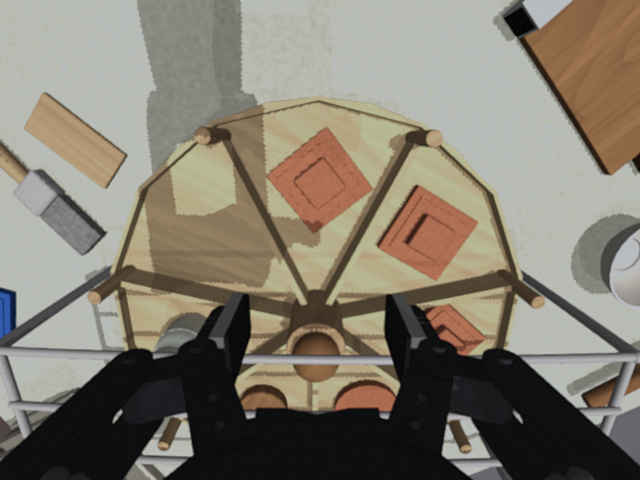

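```bash
python3 -m crank '{"delta_pos":[[-0.0053,0.0034,-0.02],[-0.0053,0.0034,-0.025],[-0.0053,0.0034,-0.025],[-0.0053,0.0034,-0.025],[-0.0053,0.0034,-0.025],[0,0,0],[0,0,0],[0,0,0]],"rotation":[[0,0,7.7],[0,0,7.7],[0,0,7.6],[0,0,7.6],[0,0,7.6],[0,0,0],[0,0,0],[0,0,0]]}' 0.055
python3 - <<'E'
from h import *
shot("wrist","w18");print(yaw(),read_state()["position"])
tile("w18",(320,205))
E
```

```text
clock: 32.95
position: [0.4811, -0.1917, 0.1628]
tcp_rot: [0.002, -0.096, 0.995, -0.001]
force: [-0.4, 0.4, -0.1]
gripper_width: 0.645
101.0393817342201 [ 0.48131339 -0.19163157  0.16297988]
base 11587 z 0.0625 [ 479.  -190.7] [74.7 74.2] 11.2
block 3081 z 0.0757 [ 478.9 -190.4] [35.8 36.1] 11.1
contour [ 478.1 -190.8] [74.4 73.6] 11.2
```

```bash
python3 -m crank '{"delta_pos":[[-0.0022,0.001,-0.025],[0,0,-0.025],[0,0,-0.018],[0,0,-0.0075],[0,0,0],[0,0,0]],"rotation":[[0,0,0],[0,0,0],[0,0,0],[0,0,0],[0,0,0],[0,0,0]]}' 0.055
python3 -m crank '{"delta_pos":[[0,0,0],[0,0,0],[0,0,0],[0,0,0],[0,0,0],[0,0,0]],"rotation":[[0,0,0],[0,0,0],[0,0,0],[0,0,0],[0,0,0],[0,0,0]]}' 0.02 40
python3 -m crank '{"delta_pos":[[0,0,0.02],[0,0,0.03],[0,0,0.04],[0,0,0.04],[0,0,0.02],[0,0,0],[0,0,0]],"rotation":[[0,0,0],[0,0,0],[0,0,0],[0,0,0],[0,0,0],[0,0,0],[0,0,0]]}'
python3 - <<'E'
from h import *
shot("wrist","w19");print(yaw(),read_state()["position"])
E
```

```text
clock: 33.6
position: [0.4788, -0.1902, 0.0867]
tcp_rot: [0.001, -0.097, 0.995, -0.001]
force: [0.4, -0.2, 0.0]
gripper_width: 0.647
clock: 34.2
position: [0.4791, -0.1903, 0.0871]
tcp_rot: [0.001, -0.097, 0.995, -0.001]
force: [-1.5, 0.4, 5.9]
gripper_width: 0.409
clock: 34.9
position: [0.477, -0.1892, 0.2343]
tcp_rot: [-0.001, -0.097, 0.995, 0.0]
force: [0.5, -0.2, -2.3]
gripper_width: 0.406
101.13773571243765 [ 0.47636158 -0.18880717  0.23308691]
```

View pics/w19.png

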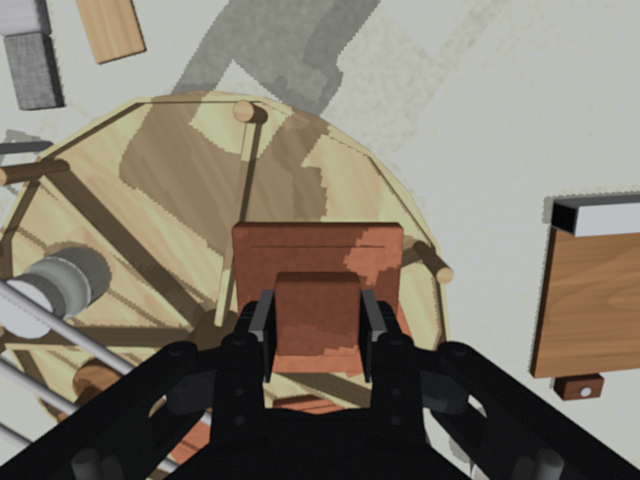

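```bash
python3 -m crank '{"delta_pos":[[-0.0046,0.0473,0],[-0.0046,0.0473,0],[-0.0046,0.0473,0],[-0.0046,0.0473,0],[-0.0046,0.0473,0]],"rotation":[[0,0,0.4],[0,0,0.4],[0,0,0.4],[0,0,0.4],[0,0,0.4]]}'
python3 -m crank '{"delta_pos":[[-0.0046,0.0473,0],[-0.0046,0.0473,0],[-0.0046,0.0473,0],[-0.0046,0.0473,0],[-0.0046,0.0473,0],[0,0,0],[0,0,0],[0,0,0]],"rotation":[[0,0,0.4],[0,0,0.4],[0,0,0.4],[0,0,0.4],[0,0,0.5],[0,0,0],[0,0,0],[0,0,0]]}'
python3 - <<'E'
from h import *
shot("wrist","w20");st();print(read_state()["position"])
E
```

```text
clock: 35.45
position: [0.4524, 0.0487, 0.2323]
tcp_rot: [-0.003, -0.114, 0.993, 0.0]
force: [1.4, -1.0, -1.8]
gripper_width: 0.408
clock: 36.25
position: [0.4307, 0.2822, 0.2332]
tcp_rot: [-0.002, -0.132, 0.991, -0.001]
force: [-0.7, 0.6, -2.5]
gripper_width: 0.407
s 0.4899 t 0.1592 z 0.2337 yaw 105.16 F(xb) -0.7 Fz -2.1
[0.43110432 0.28200592 0.2337032 ]
```

View pics/w20.png

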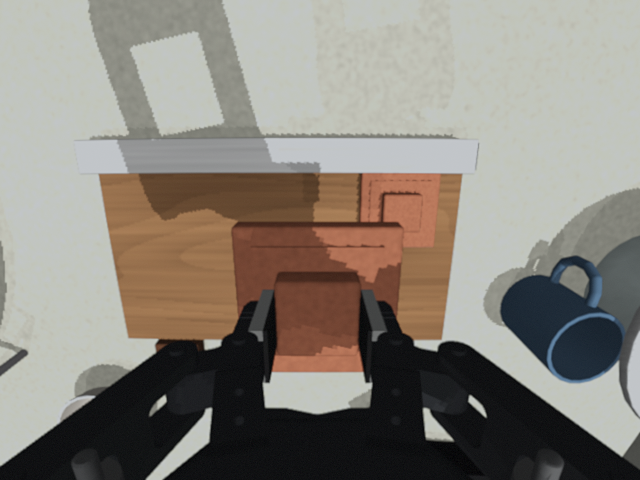

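```bash
python3 -m crank '{"delta_pos":[[-0.0008,0.0013,-0.04],[0,0,-0.045],[0,0,-0.045],[0,0,-0.04],[0,0,-0.012],[0,0,0],[0,0,0],[0,0,0]],"rotation":[[0,0,0],[0,0,0],[0,0,0],[0,0,0],[0,0,0],[0,0,0],[0,0,0],[0,0,0]]}'
python3 -m crank '{"delta_pos":[[0,0,-0.001],[0,0,0],[0,0,0]],"rotation":[[0,0,0],[0,0,0],[0,0,0]]}'
python3 -c "from h import *;st()"
```

```text
clock: 37.1
position: [0.4327, 0.2851, 0.0551]
tcp_rot: [0.002, -0.132, 0.991, 0.001]
force: [0.5, 0.6, -2.1]
gripper_width: 0.407
clock: 37.4
position: [0.4311, 0.2849, 0.0528]
tcp_rot: [0.0, -0.133, 0.991, 0.0]
force: [0.3, 0.3, -2.7]
gripper_width: 0.406
s 0.4907 t 0.1620 z 0.0528 yaw 105.25 F(xb) 0.3 Fz -2.7
```

```bash
python3 -m crank '{"delta_pos":[[0,0,-0.0015],[0,0,-0.0015],[0,0,0],[0,0,0]],"rotation":[[0,0,0],[0,0,0],[0,0,0],[0,0,0]]}'
python3 -c "from h import *;st()"
python3 -m crank '{"delta_pos":[[-0.0022,-0.0006,-0.0005],[-0.0022,-0.0006,0],[0,0,0],[0,0,0]],"rotation":[[0,0,0],[0,0,0],[0,0,0],[0,0,0]]}'
python3 -c "from h import *;st()"
```

```text
clock: 37.8
position: [0.4307, 0.2847, 0.0491]
tcp_rot: [-0.0, -0.133, 0.991, -0.0]
force: [0.9, 0.6, -1.4]
gripper_width: 0.407
s 0.4903 t 0.1619 z 0.0491 yaw 105.24 F(xb) 1.0 Fz -1.4
clock: 38.2
position: [0.4262, 0.2835, 0.0488]
tcp_rot: [-0.0, -0.133, 0.991, -0.0]
force: [0.0, 0.1, -1.0]
gripper_width: 0.405
s 0.4856 t 0.1619 z 0.0488 yaw 105.24 F(xb) 0.0 Fz -1.0
```

```bash
python3 -m crank '{"delta_pos":[[-0.0014,-0.0004,-0.0003],[0,0,0],[0,0,0]],"rotation":[[0,0,0],[0,0,0],[0,0,0]]}'
python3 -c "from h import *;st()"
python3 -m crank '{"delta_pos":[[0,0,0],[0,0,0],[0,0,0]],"rotation":[[0,0,0],[0,0,0],[0,0,0]]}' 0.046
python3 -m crank '{"delta_pos":[[0,0,0.02],[0,0,0.045],[0,0,0.045],[0,0,0.045],[0.02,0.005,0.045],[0.02,0.005,0.03],[0,0,0],[0,0,0]],"rotation":[[0,0,0],[0,0,0],[0,0,0],[0,0,0],[0,0,0],[0,0,0],[0,0,0],[0,0,0]]}'
python3 -m crank '{"delta_pos":[[0,0,0]],"rotation":[[0,0,0]]}'
python3 - <<'E'
from h import *
st();shot("wrist","w21")
E
```

```text
clock: 38.5
position: [0.4255, 0.2833, 0.0488]
tcp_rot: [0.0, -0.133, 0.991, 0.0]
force: [0.9, -0.0, -1.3]
gripper_width: 0.409
s 0.4849 t 0.1619 z 0.0488 yaw 105.24 F(xb) 0.9 Fz -1.3
clock: 38.8
position: [0.4251, 0.2831, 0.0485]
tcp_rot: [-0.0, -0.133, 0.991, 0.0]
force: [-0.2, -0.6, 0.2]
gripper_width: 0.537
clock: 39.6
position: [0.4654, 0.2932, 0.2792]
tcp_rot: [0.001, -0.132, 0.991, 0.0]
force: [-0.5, -1.0, 0.0]
gripper_width: 0.537
clock: 39.7
position: [0.4635, 0.2925, 0.2763]
tcp_rot: [-0.002, -0.133, 0.991, -0.001]
force: [-0.3, -0.2, -0.3]
gripper_width: 0.536
s 0.5240 t 0.1608 z 0.2763 yaw 105.24 F(xb) -0.4 Fz -0.3
```

View pics/w21.png

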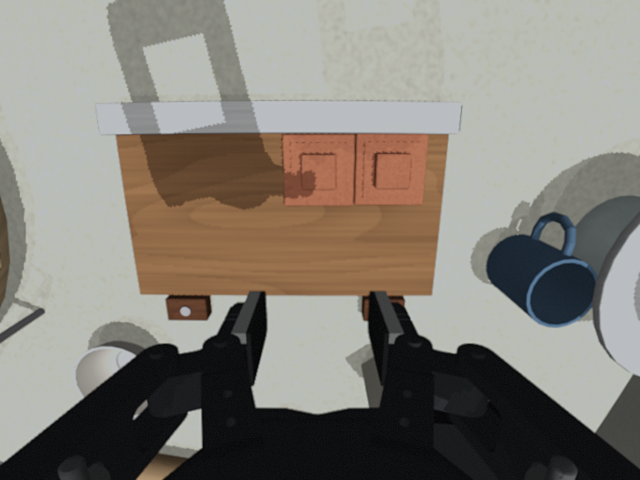

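Tiles 1 (392,170) and 2 (318,170) lie side by side against the straightedge. Measuring them, then going for the third stroke.

```bash
python3 - <<'E'
from h import *
btile("w21",(290,145)); btile("w21",(365,145))
for nm,A,B,z in [("face",(120,134),(280,134),.04),("near",(105,105),(455,102),.04),("far",(215,295),(355,295),.012)]:
    p,v,an,m,r=fitline("wrist","w21",A,B,z,ch="rb" if nm!="near" else None);print(nm,an,p@xb)
E
python3 -m crank '{"delta_pos":[[0.0018,-0.0475,0],[0.0018,-0.0475,0],[0.0018,-0.0475,0],[0.0018,-0.0475,-0.0225],[0.0018,-0.0475,-0.0225],[0.0018,-0.0475,-0.0225],[0.0018,-0.0475,-0.0225],[0.001,-0.0475,0]],"rotation":[[0,0,-8.5],[0,0,-8.5],[0,0,-8.5],[0,0,-8.5],[0,0,-8.5],[0,0,-8.5],[0,0,-8.5],[0,0,-8.5]]}' 0.045
python3 -m crank '{"delta_pos":[[0,0,0],[0,0,0],[0,0,0],[0,0,0]],"rotation":[[0,0,-0.3],[0,0,0],[0,0,0],[0,0,0]]}'
python3 - <<'E'
from h import *
shot("wrist","w22");print(read_state()["position"],yaw())
E
```

```text
base s 0.4842 t 0.2006 [74.6, 151.4, 15.6]
block s 0.4838 t 0.2008 [35.6, 112.1, 16.3]
contour s 0.4840 t 0.2003 [74.4, 151.3, 15.5]
base s 0.4842 t 0.2006 [74.6, 151.4, 15.6]
block s 0.4838 t 0.2008 [35.6, 112.1, 16.3]
contour s 0.4840 t 0.2003 [74.4, 151.3, 15.5]
face 105.13575 0.446337905296277
near 105.19011 0.4167657853045753
far 105.38458 0.633810070811096
clock: 40.55
position: [0.4738, -0.0777, 0.1874]
tcp_rot: [-0.005, 0.447, 0.895, -0.001]
force: [0.5, 0.9, -0.3]
gripper_width: 0.526
clock: 40.95
position: [0.478, -0.076, 0.1926]
tcp_rot: [-0.0, 0.445, 0.895, 0.0]
force: [0.6, 1.0, -0.0]
gripper_width: 0.527
[ 0.4781823  -0.07605038  0.19281034] 37.09834390482173
```

View pics/w22.png

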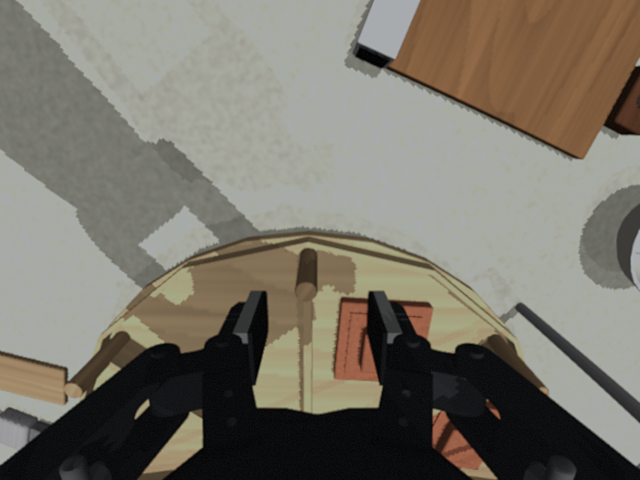

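```bash
python3 -m crank '{"delta_pos":[[0,-0.008,0],[0.001,-0.007,-0.035],[0,0,-0.032],[0,0,-0.011],[0,0,0],[0,0,0],[0,0,0]],"rotation":[[0,0,0],[0,0,0],[0,0,0],[0,0,0],[0,0,0],[0,0,0],[0,0,0]]}' 0.026
python3 -c "from h import *;shot('wrist','w23')"
```

```text
clock: 41.7
position: [0.4809, -0.0929, 0.1168]
tcp_rot: [0.002, 0.446, 0.895, 0.0]
force: [0.5, -0.4, 1.4]
gripper_width: 0.306
```

View pics/w23.png

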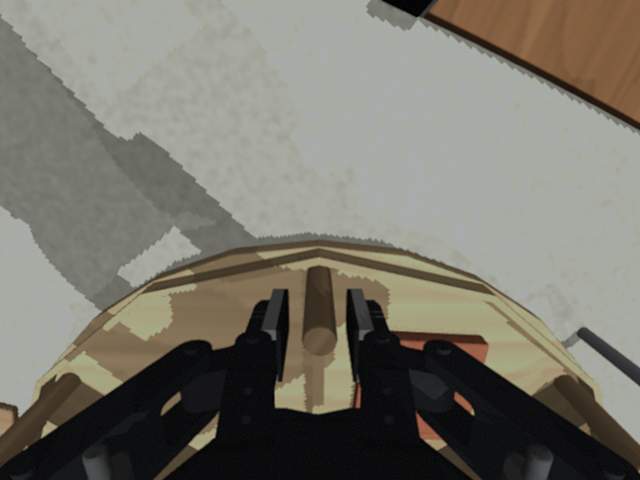

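```bash
python3 -m crank '{"delta_pos":[[-0.0057,-0.0045,0],[-0.0083,-0.0071,0],[-0.0092,-0.0089,0],[-0.0086,-0.0094,0],[-0.008,-0.0099,0],[-0.0074,-0.0104,0],[-0.0068,-0.0108,0],[-0.0061,-0.0112,0]],"rotation":[[0,0,2],[0,0,3],[0,0,3.5],[0,0,3.5],[0,0,3.5],[0,0,3.5],[0,0,3.5],[0,0,3.5]]}'
python3 -m crank '{"delta_pos":[[-0.0054,-0.0116,0],[-0.0047,-0.0119,0],[-0.004,-0.0121,0],[-0.0032,-0.0124,0],[-0.0024,-0.0125,0],[-0.0017,-0.0127,0],[-0.0008,-0.0109,0],[-0.0002,-0.0073,0]],"rotation":[[0,0,3.5],[0,0,3.5],[0,0,3.5],[0,0,3.5],[0,0,3.5],[0,0,3.5],[0,0,3.0],[0,0,2]]}'
python3 -m crank '{"delta_pos":[[0,0,0],[0,0,0],[0,0,0.03],[0,0,0.045],[0,0,0.045],[0,0,0.025]],"rotation":[[0,0,0],[0,0,0],[0,0,0],[0,0,0],[0,0,0],[0,0,0]]}' 0.04
python3 -m crank '{"delta_pos":[[0.0275,0.012,0.01],[0.0275,0.012,0.01],[0.0275,0.012,0],[0.0275,0.012,0],[0,0,0],[0,0,0],[0,0,0]],"rotation":[[0,0,-6.5],[0,0,-6.5],[0,0,-6.5],[0,0,-6.5],[0,0,0],[0,0,0],[0,0,0]]}' 0.055
python3 - <<'E'
from h import *
shot("wrist","w24");print(read_state()["position"],yaw())
tile("w24",(319,215))
E
```

```text
clock: 42.55
position: [0.4202, -0.1654, 0.1166]
tcp_rot: [0.002, 0.233, 0.973, -0.0]
force: [0.6, 1.9, 0.4]
gripper_width: 0.305
clock: 43.35
position: [0.3977, -0.2574, 0.1165]
tcp_rot: [0.001, 0.009, 1.0, -0.001]
force: [0.3, 1.7, 0.9]
gripper_width: 0.305
clock: 43.95
position: [0.3982, -0.2567, 0.2646]
tcp_rot: [0.003, 0.009, 1.0, -0.002]
force: [0.4, -0.1, -0.4]
gripper_width: 0.468
clock: 44.65
position: [0.5061, -0.208, 0.2797]
tcp_rot: [-0.0, 0.234, 0.972, -0.0]
force: [-1.1, 0.1, 0.5]
gripper_width: 0.644
[ 0.50597582 -0.20819297  0.27978347] 62.94025934178336
base 5775 z 0.0626 [ 475.4 -194.5] [73.9 74. ] 84.8
block 1509 z 0.0757 [ 476.  -194.2] [36.1 36.2] 84.7
contour [ 475.4 -194.5] [73.6 74.1] 84.8
```

View pics/w24.png

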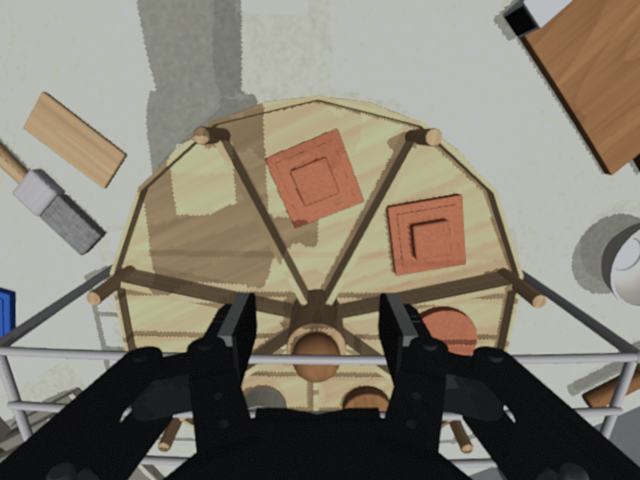

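```bash
python3 -m crank '{"delta_pos":[[-0.0077,0.0034,-0.03],[-0.0077,0.0034,-0.03],[-0.0077,0.0034,-0.03],[-0.0077,0.0034,-0.03],[0,0,0],[0,0,0],[0,0,0]],"rotation":[[0,0,5.5],[0,0,5.5],[0,0,5.5],[0,0,5.4],[0,0,0],[0,0,0],[0,0,0]]}' 0.055
python3 - <<'E'
from h import *
shot("wrist","w25");print(yaw(),read_state()["position"])
tile("w25",(320,205))
E
```

```text
clock: 45.4
position: [0.4776, -0.1958, 0.1623]
tcp_rot: [0.002, 0.046, 0.999, -0.001]
force: [0.7, 0.0, 0.3]
gripper_width: 0.647
84.76268807198356 [ 0.47781281 -0.19580252  0.16252157]
base 11722 z 0.0624 [ 475.4 -194.3] [74.  74.6] 84.8
block 3111 z 0.0757 [ 475.5 -193.9] [36.  36.2] 85.0
contour [ 474.7 -194.1] [73.7 74.2] 84.8
```

```bash
python3 -m crank '{"delta_pos":[[-0.0022,0.0014,-0.025],[0,0,-0.025],[0,0,-0.018],[0,0,-0.007],[0,0,0],[0,0,0]],"rotation":[[0,0,0],[0,0,0],[0,0,0],[0,0,0],[0,0,0],[0,0,0]]}' 0.055
python3 -m crank '{"delta_pos":[[0,0,0],[0,0,0],[0,0,0],[0,0,0],[0,0,0],[0,0,0]],"rotation":[[0,0,0],[0,0,0],[0,0,0],[0,0,0],[0,0,0],[0,0,0]]}' 0.02 40
python3 -m crank '{"delta_pos":[[0,0,0.02],[0,0,0.03],[0,0,0.04],[0,0,0.04],[0,0,0.02],[0,0,0],[0,0,0]],"rotation":[[0,0,0],[0,0,0],[0,0,0],[0,0,0],[0,0,0],[0,0,0],[0,0,0]]}'
python3 - <<'E'
from h import *
shot("wrist","w26");print(yaw(),read_state()["position"])
E
```

```text
clock: 46.05
position: [0.4751, -0.1938, 0.0864]
tcp_rot: [0.001, 0.045, 0.999, -0.001]
force: [-0.5, 0.5, 0.5]
gripper_width: 0.646
clock: 46.65
position: [0.4752, -0.1939, 0.0867]
tcp_rot: [0.002, 0.045, 0.999, -0.001]
force: [-0.3, 0.6, 6.1]
gripper_width: 0.408
clock: 47.35
position: [0.4733, -0.1928, 0.2341]
tcp_rot: [-0.0, 0.045, 0.999, 0.0]
force: [0.5, 0.2, -1.5]
gripper_width: 0.409
84.84051646928923 [ 0.47258803 -0.19238869  0.23284599]
```

View pics/w26.png

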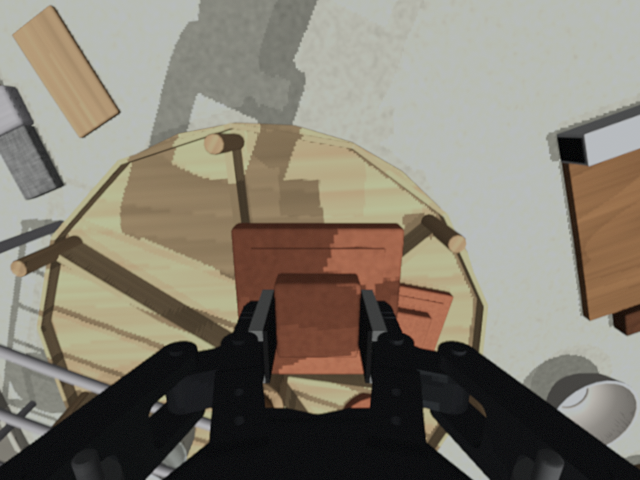

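```bash
python3 -m crank '{"delta_pos":[[-0.0024,0.0448,0],[-0.0024,0.0448,0],[-0.0024,0.0448,0],[-0.0024,0.0448,0],[-0.0024,0.0448,0]],"rotation":[[0,0,2.3],[0,0,2.3],[0,0,2.3],[0,0,2.3],[0,0,2.3]]}'
python3 -m crank '{"delta_pos":[[-0.0024,0.0448,0],[-0.0024,0.0448,0],[-0.0024,0.0448,0],[-0.0026,0.0448,0],[0,0,0],[0,0,0],[0,0,0]],"rotation":[[0,0,2.3],[0,0,2.3],[0,0,2.2],[0,0,2.1],[0,0,0],[0,0,0],[0,0,0]]}'
python3 - <<'E'
from h import *
shot("wrist","w27");st();print(read_state()["position"])
E
```

```text
clock: 47.9
position: [0.4597, 0.0326, 0.232]
tcp_rot: [-0.003, -0.056, 0.998, 0.0]
force: [1.1, 0.7, -1.8]
gripper_width: 0.411
clock: 48.6
position: [0.4511, 0.209, 0.233]
tcp_rot: [-0.002, -0.132, 0.991, -0.001]
force: [-0.2, 0.5, -1.6]
gripper_width: 0.41
s 0.4904 t 0.0832 z 0.2335 yaw 105.15 F(xb) 0.1 Fz -0.8
[0.45144722 0.20876615 0.23348568]
```

View pics/w27.png

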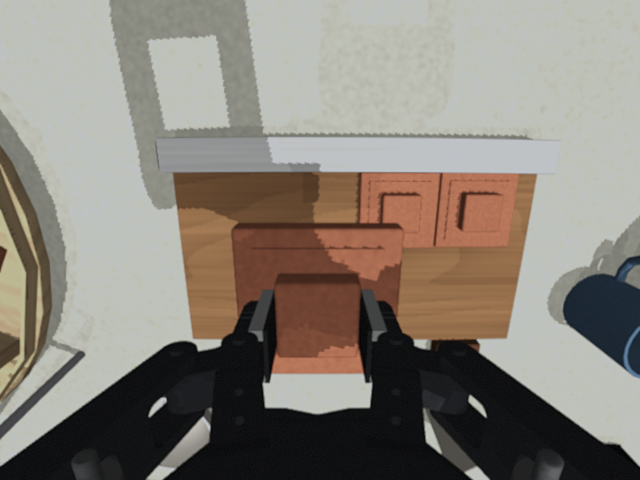

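```bash
python3 -m crank '{"delta_pos":[[-0.0008,0.0004,-0.04],[0,0,-0.045],[0,0,-0.045],[0,0,-0.04],[0,0,-0.012],[0,0,0],[0,0,0],[0,0,0]],"rotation":[[0,0,0],[0,0,0],[0,0,0],[0,0,0],[0,0,0],[0,0,0],[0,0,0],[0,0,0]]}'
python3 -m crank '{"delta_pos":[[0,0,-0.001],[0,0,-0.0015],[0,0,-0.0012],[0,0,0],[0,0,0],[0,0,0]],"rotation":[[0,0,0],[0,0,0],[0,0,0],[0,0,0],[0,0,0],[0,0,0]]}'
python3 -c "from h import *;st()"
```

```text
clock: 49.45
position: [0.4532, 0.2106, 0.0548]
tcp_rot: [0.002, -0.132, 0.991, 0.0]
force: [-0.5, -0.6, -1.9]
gripper_width: 0.409
clock: 50.05
position: [0.4512, 0.2105, 0.0492]
tcp_rot: [-0.0, -0.133, 0.991, -0.0]
force: [-0.6, -0.4, -1.3]
gripper_width: 0.408
s 0.4906 t 0.0850 z 0.0492 yaw 105.25 F(xb) -0.7 Fz -1.3
```

```bash
python3 -m crank '{"delta_pos":[[-0.0023,-0.0006,-0.0005],[-0.0023,-0.0006,0],[0,0,0],[0,0,0]],"rotation":[[0,0,0],[0,0,0],[0,0,0],[0,0,0]]}'
python3 -c "from h import *;st()"
python3 -m crank '{"delta_pos":[[-0.0018,-0.0005,-0.0003],[0,0,0],[0,0,0]],"rotation":[[0,0,0],[0,0,0],[0,0,0]]}'
python3 -c "from h import *;st()"
```

```text
clock: 50.45
position: [0.4465, 0.2093, 0.0487]
tcp_rot: [-0.0, -0.133, 0.991, -0.0]
force: [-0.2, 0.6, -1.1]
gripper_width: 0.407
s 0.4857 t 0.0850 z 0.0487 yaw 105.24 F(xb) -0.0 Fz -1.1
clock: 50.75
position: [0.4448, 0.2088, 0.0485]
tcp_rot: [0.0, -0.133, 0.991, 0.0]
force: [-0.6, 0.3, -1.6]
gripper_width: 0.413
s 0.4840 t 0.0849 z 0.0485 yaw 105.24 F(xb) -0.5 Fz -1.6
```

```bash
python3 -m crank '{"delta_pos":[[-0.0004,-0.0001,0],[0,0,0],[0,0,0]],"rotation":[[0,0,0],[0,0,0],[0,0,0]]}'
python3 -c "from h import *;st()"
python3 -m crank '{"delta_pos":[[0,0,0],[0,0,0],[0,0,0]],"rotation":[[0,0,0],[0,0,0],[0,0,0]]}' 0.046
python3 -m crank '{"delta_pos":[[0,0,0.02],[0,0,0.045],[0,0,0.045],[0,0,0.045],[0.02,0.005,0.045],[0.02,0.005,0.03],[0,0,0],[0,0,0]],"rotation":[[0,0,0],[0,0,0],[0,0,0],[0,0,0],[0,0,0],[0,0,0],[0,0,0],[0,0,0]]}'
python3 -m crank '{"delta_pos":[[0,0,0]],"rotation":[[0,0,0]]}'
python3 - <<'E'
from h import *
st();shot("wrist","w28");print(read_state()["position"])
E
```

```text
clock: 51.05
position: [0.4444, 0.2087, 0.0484]
tcp_rot: [-0.0, -0.133, 0.991, -0.0]
force: [-1.0, -0.6, -1.7]
gripper_width: 0.406
s 0.4836 t 0.0850 z 0.0484 yaw 105.24 F(xb) -1.1 Fz -1.7
clock: 51.35
position: [0.4448, 0.2088, 0.0487]
tcp_rot: [0.0, -0.133, 0.991, 0.0]
force: [-0.1, 0.5, -0.2]
gripper_width: 0.54
clock: 52.15
position: [0.4849, 0.2188, 0.2792]
tcp_rot: [0.001, -0.133, 0.991, 0.0]
force: [-0.4, -0.6, -0.5]
gripper_width: 0.537
clock: 52.25
position: [0.4829, 0.2183, 0.2764]
tcp_rot: [-0.002, -0.133, 0.991, -0.0]
force: [-0.6, -0.0, 0.4]
gripper_width: 0.536
s 0.5232 t 0.0841 z 0.2764 yaw 105.24 F(xb) -0.6 Fz 0.4
[0.48264479 0.21818741 0.27596425]
```

View pics/w28.png

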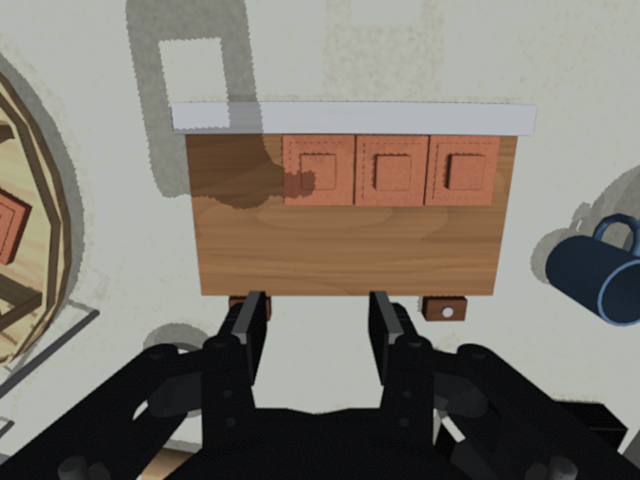

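Three tiles at (318,170), (392,170) and (463,170), all against the straightedge. Last turn of the carousel now.

```bash
python3 -m crank '{"delta_pos":[[-0.0006,-0.0387,0],[-0.0006,-0.0387,0],[-0.0006,-0.0387,-0.01],[-0.0006,-0.0387,-0.016],[-0.0006,-0.0387,-0.016],[-0.0006,-0.0387,-0.016],[-0.0006,-0.0387,-0.016],[-0.0006,-0.0387,-0.015]],"rotation":[[0,0,-8.5],[0,0,-8.5],[0,0,-8.5],[0,0,-8.5],[0,0,-8.5],[0,0,-8.5],[0,0,-8.5],[0,0,-8.5]]}' 0.045
python3 -m crank '{"delta_pos":[[0,0,0],[0,0,0],[0,0,0],[0,0,0]],"rotation":[[0,0,-0.2],[0,0,0],[0,0,0],[0,0,0]]}'
python3 - <<'E'
from h import *
shot("wrist","w29");print(read_state()["position"],yaw())
E
```

```text
clock: 53.1
position: [0.4775, -0.0917, 0.1868]
tcp_rot: [-0.002, 0.447, 0.895, -0.0]
force: [0.5, 0.3, 0.4]
gripper_width: 0.529
clock: 53.5
position: [0.4797, -0.0898, 0.1896]
tcp_rot: [0.0, 0.445, 0.896, 0.0]
force: [-0.9, 0.5, -0.3]
gripper_width: 0.525
[ 0.47985722 -0.08981054  0.18980048] 37.17279070678241
```

View pics/w29.png

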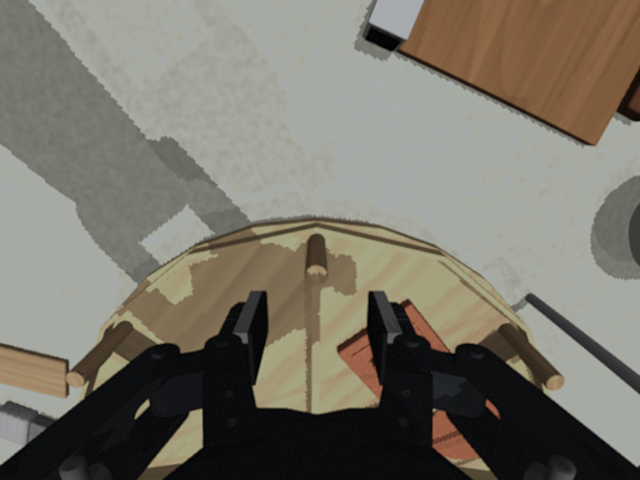

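```bash
python3 -m crank '{"delta_pos":[[0,-0.002,-0.038],[0,0,-0.027],[0,0,-0.009],[0,0,0],[0,0,0],[0,0,0]],"rotation":[[0,0,0],[0,0,0],[0,0,0],[0,0,0],[0,0,0],[0,0,0]]}' 0.026
python3 -m crank '{"delta_pos":[[-0.0057,-0.0045,0],[-0.0083,-0.0071,0],[-0.0092,-0.0089,0],[-0.0086,-0.0094,0],[-0.008,-0.0099,0],[-0.0074,-0.0104,0],[-0.0068,-0.0108,0],[-0.0061,-0.0112,0]],"rotation":[[0,0,2],[0,0,3],[0,0,3.5],[0,0,3.5],[0,0,3.5],[0,0,3.5],[0,0,3.5],[0,0,3.5]]}'
python3 -m crank '{"delta_pos":[[-0.0054,-0.0116,0],[-0.0047,-0.0119,0],[-0.004,-0.0121,0],[-0.0032,-0.0124,0],[-0.0024,-0.0125,0],[-0.0017,-0.0127,0],[-0.0008,-0.0109,0],[-0.0002,-0.0073,0]],"rotation":[[0,0,3.5],[0,0,3.5],[0,0,3.5],[0,0,3.5],[0,0,3.5],[0,0,3.5],[0,0,3.0],[0,0,2]]}'
python3 -m crank '{"delta_pos":[[0,0,0],[0,0,0],[0,0,0.03],[0,0,0.045],[0,0,0.045],[0,0,0.025]],"rotation":[[0,0,0],[0,0,0],[0,0,0],[0,0,0],[0,0,0],[0,0,0]]}' 0.04
python3 -m crank '{"delta_pos":[[0.0275,0.012,0.01],[0.0275,0.012,0.01],[0.0275,0.012,0],[0.0275,0.012,0],[0,0,0],[0,0,0],[0,0,0]],"rotation":[[0,0,-6.5],[0,0,-6.5],[0,0,-6.5],[0,0,-6.5],[0,0,0],[0,0,0],[0,0,0]]}' 0.055
python3 - <<'E'
from h import *
shot("wrist","w30");print(read_state()["position"],yaw())
tile("w30",(319,205))
E
```

```text
clock: 54.15
position: [0.4812, -0.0932, 0.1173]
tcp_rot: [0.002, 0.446, 0.895, 0.0]
force: [-0.4, 0.2, -0.1]
gripper_width: 0.301
clock: 54.95
position: [0.4206, -0.1658, 0.1173]
tcp_rot: [0.002, 0.232, 0.973, -0.0]
force: [0.1, 1.4, 0.3]
gripper_width: 0.31
clock: 55.75
position: [0.3981, -0.2579, 0.1172]
tcp_rot: [0.001, 0.008, 1.0, -0.001]
force: [-0.1, 2.2, 0.1]
gripper_width: 0.305
clock: 56.35
position: [0.3986, -0.2572, 0.2652]
tcp_rot: [0.003, 0.008, 1.0, -0.002]
force: [0.4, -0.2, -0.1]
gripper_width: 0.469
clock: 57.05
position: [0.5064, -0.2084, 0.2803]
tcp_rot: [-0.0, 0.233, 0.973, -0.0]
force: [-0.1, -0.3, 0.3]
gripper_width: 0.641
[ 0.50626951 -0.2086192   0.2802924 ] 63.03435994131245
base 5593 z 0.0625 [ 500.7 -186.4] [75.1 74.3] 37.2
block 1433 z 0.0758 [ 500.9 -186.4] [36.  36.2] 37.4
contour [ 500.4 -186.7] [74.9 74.5] 37.4
```

View pics/w30.png

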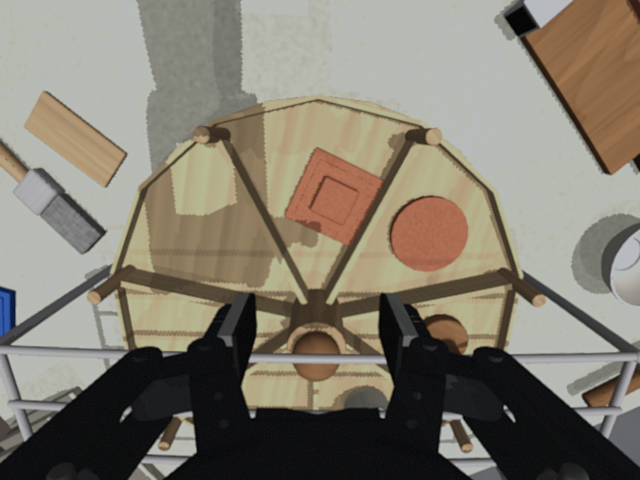

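Tile 4 at (335,195) lies against its right divider, so I'll grip it along the divider direction (yaw −52.7°). The last joint's range rules out +127°.

```bash
python3 -m crank '{"delta_pos":[[0,0,0],[0,0,0],[0,0,0],[0,0,0],[0,0,0],[0,0,0],[0,0,0]],"rotation":[[0,0,-8.3],[0,0,-8.3],[0,0,-8.3],[0,0,-8.3],[0,0,-8.3],[0,0,-8.3],[0,0,-8.3]]}'
python3 -m crank '{"delta_pos":[[-0.001,0.003,-0.02],[-0.001,0.003,-0.02],[-0.001,0.003,-0.02],[-0.001,0.003,-0.02],[-0.001,0.004,-0.02],[-0.001,0.004,-0.02],[0,0.002,0]],"rotation":[[0,0,-8.3],[0,0,-8.3],[0,0,-8.3],[0,0,-8.2],[0,0,-8.2],[0,0,-8.2],[0,0,-8.2]]}'
python3 -m crank '{"delta_pos":[[0,0,0],[0,0,0],[0,0,0]],"rotation":[[0,0,0],[0,0,0],[0,0,0]]}'
python3 - <<'E'
from h import *
shot("wrist","w31");print(yaw(),read_state()["position"],read_state()["q"][5])
tile("w31",(320,205))
E
```

```text
clock: 57.8
position: [0.5062, -0.2091, 0.2805]
tcp_rot: [-0.0, 0.679, 0.735, -0.0]
force: [-0.1, -0.2, 0.9]
gripper_width: 0.641
clock: 58.5
position: [0.4977, -0.1855, 0.1569]
tcp_rot: [-0.003, 0.949, 0.316, -0.003]
force: [-0.4, -0.2, 0.3]
gripper_width: 0.642
clock: 58.8
position: [0.5014, -0.1872, 0.1614]
tcp_rot: [0.001, 0.947, 0.32, 0.001]
force: [-0.8, -0.3, 0.3]
gripper_width: 0.647
-52.69581003566184 [ 0.50151041 -0.18709709  0.16134368] 0.43153541682435703
base 18682 z 0.0629 [ 539.7 -246.5] [375.  317.7] 53.4
block 6568 z 0.0762 [ 563.9 -227.1] [248.8 271.7] 61.1
contour [ 477.5 -211.3] [380.4 597.3] 37.1
```

View pics/w31.png

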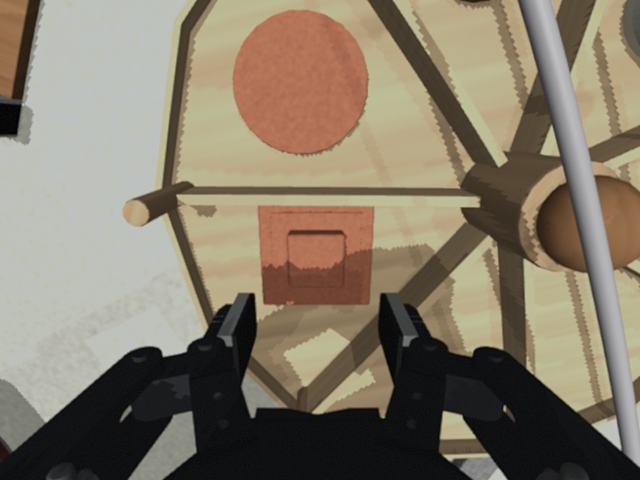

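```bash
python3 - <<'E'
from h import *
tile("w31",(320,222)); print(read_state()["position"])
E
```

```text
base 10626 z 0.0627 [ 499.2 -187.9] [70.  74.1] 37.4
block 3096 z 0.0758 [ 500.8 -186.8] [36.2 36.1] 37.5
contour [ 499.2 -187.8] [69.5 73.7] 37.4
[ 0.50151041 -0.18709709  0.16134368]
```

```bash
python3 -m crank '{"delta_pos":[[-0.0012,0.0005,-0.025],[0,0,-0.025],[0,0,-0.018],[0,0,-0.0065],[0,0,0],[0,0,0]],"rotation":[[0,0,0],[0,0,0],[0,0,0],[0,0,0],[0,0,0],[0,0,0]]}' 0.055
python3 -m crank '{"delta_pos":[[0,0,0],[0,0,0],[0,0,0],[0,0,0],[0,0,0],[0,0,0]],"rotation":[[0,0,0],[0,0,0],[0,0,0],[0,0,0],[0,0,0],[0,0,0]]}' 0.02 40
python3 -m crank '{"delta_pos":[[0,0,0.02],[0,0,0.03],[0,0,0.04],[0,0,0.04],[0,0,0.02],[0,0,0],[0,0,0]],"rotation":[[0,0,0],[0,0,0],[0,0,0],[0,0,0],[0,0,0],[0,0,0],[0,0,0]]}'
python3 - <<'E'
from h import *
shot("wrist","w32");print(yaw(),read_state()["position"])
E
```

```text
clock: 59.45
position: [0.5008, -0.1865, 0.087]
tcp_rot: [0.001, 0.948, 0.319, 0.001]
force: [0.0, -0.1, 0.6]
gripper_width: 0.638
clock: 60.05
position: [0.5011, -0.1867, 0.0876]
tcp_rot: [0.001, 0.948, 0.319, 0.001]
force: [0.4, -0.3, 5.2]
gripper_width: 0.408
clock: 60.75
position: [0.4993, -0.1856, 0.2349]
tcp_rot: [-0.0, 0.948, 0.319, -0.0]
force: [-1.0, -0.7, -2.8]
gripper_width: 0.411
-52.7590375249814 [ 0.49858614 -0.18527522  0.23363457]
```

View pics/w32.png

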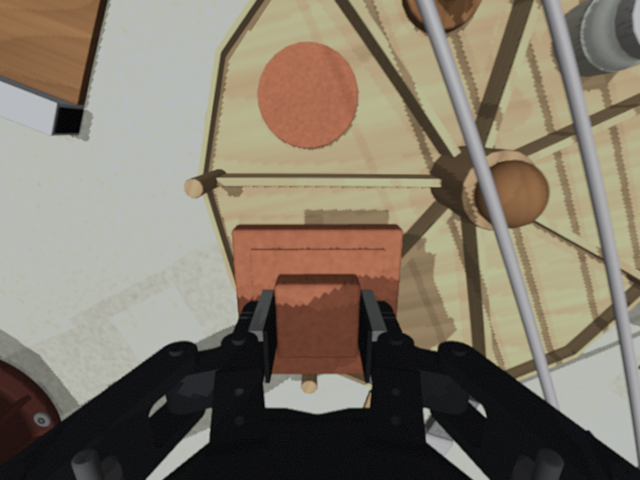

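```bash
python3 -m crank '{"delta_pos":[[-0.0015,0.017,0],[-0.0015,0.017,0],[-0.0015,0.017,0],[-0.0015,0.017,0],[-0.0015,0.017,0],[-0.0015,0.017,0],[-0.0015,0.017,0],[-0.0015,0.017,0]],"rotation":[[0,0,8.3],[0,0,8.3],[0,0,8.3],[0,0,8.3],[0,0,8.3],[0,0,8.3],[0,0,8.3],[0,0,8.3]]}'
python3 -m crank '{"delta_pos":[[-0.0015,0.017,0],[-0.0015,0.017,0],[-0.0015,0.017,0],[-0.0015,0.017,0],[-0.0015,0.017,0],[-0.0015,0.017,0],[-0.0015,0.017,0],[-0.0015,0.017,0]],"rotation":[[0,0,8.3],[0,0,8.3],[0,0,8.3],[0,0,8.3],[0,0,8.3],[0,0,8.3],[0,0,8.3],[0,0,8.3]]}'
python3 -m crank '{"delta_pos":[[-0.0015,0.017,0],[-0.0012,0.016,0],[-0.0012,0.016,0],[0,0,0],[0,0,0],[0,0,0],[0,0,0]],"rotation":[[0,0,8.3],[0,0,8.3],[0,0,8.5],[0,0,0],[0,0,0],[0,0,0],[0,0,0]]}'
python3 - <<'E'
from h import *
shot("wrist","w33");st();print(read_state()["position"])
E
```

```text
clock: 61.6
position: [0.486, -0.0489, 0.2326]
tcp_rot: [-0.003, 0.616, 0.788, -0.001]
force: [0.5, 0.5, -2.2]
gripper_width: 0.407
clock: 62.4
position: [0.4739, 0.0866, 0.2327]
tcp_rot: [-0.003, 0.084, 0.996, -0.0]
force: [0.3, 0.2, -1.7]
gripper_width: 0.409
clock: 63.1
position: [0.4718, 0.1343, 0.2353]
tcp_rot: [-0.001, -0.131, 0.991, -0.0]
force: [0.3, 0.6, -2.1]
gripper_width: 0.414
s 0.4907 t 0.0060 z 0.2355 yaw 105.04 F(xb) -0.6 Fz -1.5
[0.47195293 0.13434335 0.23554812]
```

View pics/w33.png

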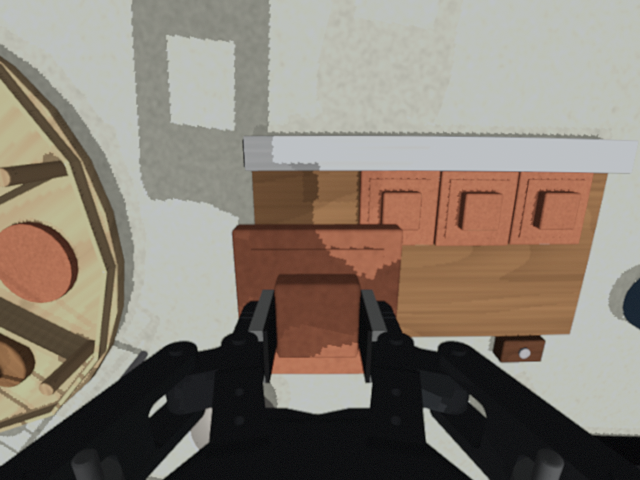

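```bash
python3 - <<'E'
from h import *
p,v,an,m,r=fitline("wrist","w33",(325,170),(355,170),.04,ch="rb");print("face",an,p@xb)
p,v,an,m,r=fitline("wrist","w33",(250,137),(625,141),.04);print("near",an,p@xb,p@yb,m,r)
E
python3 -m crank '{"delta_pos":[[-0.0008,0.001,-0.04],[0,0,-0.045],[0,0,-0.045],[0,0,-0.042],[0,0,-0.012],[0,0,0],[0,0,0],[0,0,0]],"rotation":[[0,0,0],[0,0,0],[0,0,0],[0,0,0],[0,0,0],[0,0,0],[0,0,0],[0,0,0]]}'
python3 -m crank '{"delta_pos":[[0,0,-0.001],[0,0,-0.001],[0,0,-0.001],[0,0,0],[0,0,0],[0,0,0]],"rotation":[[0,0,0],[0,0,0],[0,0,0],[0,0,0],[0,0,0],[0,0,0]]}'
python3 -c "from h import *;st()"
```

```text
face 105.21655 0.44592512437371545
near 105.187996 0.41598317065914175 0.13631901929536375 0.925 0.00013482497055143202
clock: 63.95
position: [0.4727, 0.136, 0.0534]
tcp_rot: [0.002, -0.132, 0.991, -0.0]
force: [0.6, -0.5, -2.3]
gripper_width: 0.415
clock: 64.55
position: [0.4712, 0.136, 0.0489]
tcp_rot: [-0.0, -0.132, 0.991, 0.0]
force: [-0.9, 0.2, -2.5]
gripper_width: 0.408
s 0.4904 t 0.0078 z 0.0489 yaw 105.14 F(xb) -0.8 Fz -2.5
```

```bash
python3 -m crank '{"delta_pos":[[-0.0023,-0.0006,-0.0003],[-0.0023,-0.0006,0],[0,0,0],[0,0,0]],"rotation":[[0,0,0],[0,0,0],[0,0,0],[0,0,0]]}'
python3 -c "from h import *;st()"
python3 -m crank '{"delta_pos":[[-0.0018,-0.0005,-0.0003],[0,0,0],[0,0,0]],"rotation":[[0,0,0],[0,0,0],[0,0,0]]}'
python3 -c "from h import *;st()"
```

```text
clock: 64.95
position: [0.4664, 0.1348, 0.0487]
tcp_rot: [-0.0, -0.132, 0.991, -0.0]
force: [-0.3, 0.0, -0.9]
gripper_width: 0.409
s 0.4854 t 0.0078 z 0.0487 yaw 105.15 F(xb) -0.2 Fz -0.9
clock: 65.25
position: [0.4655, 0.1344, 0.0488]
tcp_rot: [0.001, -0.132, 0.991, 0.0]
force: [1.3, 0.2, 0.9]
gripper_width: 0.41
s 0.4844 t 0.0077 z 0.0488 yaw 105.13 F(xb) 1.3 Fz 0.9
```

```bash
python3 -m crank '{"delta_pos":[[0,0,0],[0,0,0],[0,0,0]],"rotation":[[0,0,0],[0,0,0],[0,0,0]]}' 0.046
python3 -m crank '{"delta_pos":[[0,0,0.02],[0,0,0.045],[0,0,0.045],[0,0,0.045],[0.02,0.025,0.045],[0.02,0.025,0.03],[0.01,0.02,0],[0,0,0]],"rotation":[[0,0,0],[0,0,0],[0,0,0],[0,0,0],[0,0,0],[0,0,0],[0,0,0],[0,0,0]]}'
python3 -m crank '{"delta_pos":[[0,0,0],[0,0,0],[0,0,0],[0,0,0]],"rotation":[[0,0,0],[0,0,0],[0,0,0],[0,0,0]]}'
python3 - <<'E'
from h import *
st();shot("wrist","w34");shot("top","top4");print(read_state()["position"])
E
```

```text
clock: 65.55
position: [0.4645, 0.1342, 0.0482]
tcp_rot: [-0.0, -0.132, 0.991, -0.0]
force: [-0.2, -0.1, -0.1]
gripper_width: 0.541
clock: 66.35
position: [0.5145, 0.2039, 0.2758]
tcp_rot: [0.002, -0.133, 0.991, 0.001]
force: [0.0, 0.3, -1.0]
gripper_width: 0.54
clock: 66.75
position: [0.5123, 0.2012, 0.2733]
tcp_rot: [-0.001, -0.131, 0.991, -0.0]
force: [0.2, -0.3, 0.0]
gripper_width: 0.54
s 0.5472 t 0.0599 z 0.2733 yaw 105.09 F(xb) 0.1 Fz 0.0
[0.51264051 0.20145347 0.27373296]
```

View pics/w34.png

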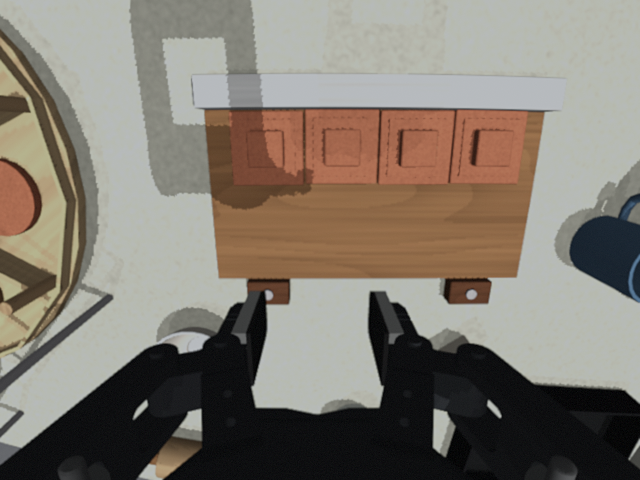

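View pics/top4.png

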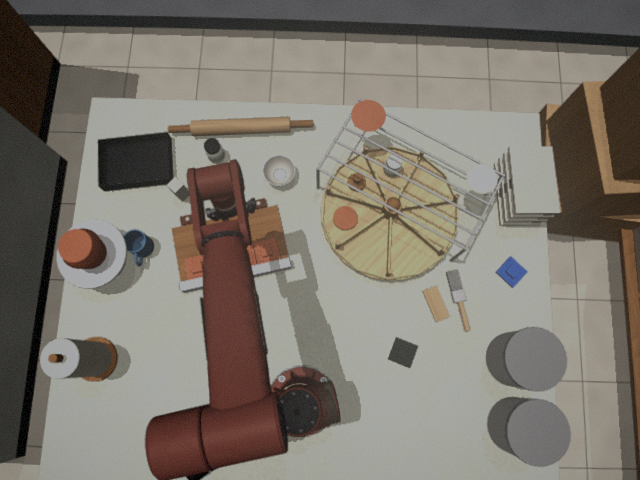

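Four tiles lie side by side against the straightedge (blocks at (264,149), (342,147), (420,148) and (493,147)). Jar, stamp and round tile are upright in the carousel. Measuring each tile now.

```bash
cat > fin.py <<'E'
from h import *
import sys
fn=sys.argv[1]
im,d,T=load(fn);P=cloud("wrist",T,d);S=P[...,:2]@xb;Tt=P[...,:2]@yb
hs=cv2.cvtColor(im,cv2.COLOR_BGR2HSV)
red=((hs[...,0]<9)|(hs[...,0]>170))&(hs[...,1]>95)
m=((P[...,2]>.032)&(P[...,2]<.044)&(S>.45)&(S<.53)&(Tt>-.06)&(Tt<.31)).astype(np.uint8)
n,l,stt,c=cv2.connectedComponentsWithStats(m)
for i in range(1,n):
    if stt[i,4]<200: continue
    q=np.c_[S[l==i],Tt[l==i]]*1000
    r=cv2.minAreaRect(q.astype(np.float32));print("block s %.4f t %.4f"%(r[0][0]/1000,r[0][1]/1000),np.round(r[1],1),"skew",round((r[2]+45)%90-45,2),"z",np.median(P[l==i][:,2]).round(4))
for nm,A,B,z,ch in [("far",(300,277),(435,277),.012,"rb"),("near",(200,74),(560,79),.04,None),("face",(530,110),(545,111),.04,"rb"),("tiles far side",(235,184),(515,183),.024,"rb")]:
    p,v,an,mm,r=fitline("wrist",fn,A,B,z,ch=ch);print(nm,round(float(an),2),(p@xb).round(4))
E
python3 fin.py w34
python3 -m crank '{"delta_pos":[[0,0,0],[0,0,0],[0,0,0]],"rotation":[[0,0,0],[0,0,0],[0,0,0]]}'
python3 -c "from h import *;shot('wrist','w35')"; python3 fin.py w35
```

```text
block s 0.4844 t 0.0855 [36.  34.8] skew 0.09 z 0.0376
block s 0.4856 t 0.0082 [36.6 35. ] skew -0.27 z 0.0377
block s 0.4845 t 0.1620 [35.1 36.1] skew 0.85 z 0.0374
block s 0.4837 t 0.2385 [35.6 37.8] skew 0.95 z 0.0373
far 105.13 0.6341
near 105.13 0.4168
face 105.63 0.4477
tiles far side 105.79 0.5211
clock: 67.15
position: [0.513, 0.2019, 0.2741]
tcp_rot: [0.0, -0.132, 0.991, -0.0]
force: [-1.0, 0.1, 0.3]
gripper_width: 0.537
block s 0.4854 t 0.0082 [36.5 36.1] skew -0.17 z 0.0377
block s 0.4840 t 0.0852 [34.9 35.1] skew 0.12 z 0.0376
block s 0.4846 t 0.1621 [35.2 36.5] skew 0.34 z 0.0374
block s 0.4838 t 0.2381 [35.6 37.4] skew 0.99 z 0.0374
far 105.17 0.6343
near 105.18 0.4169
face 105.5 0.4477
tiles far side 105.65 0.5209
```

```bash
python3 -c "
from h import *
shot('wrist','w36')
P=load('top4')
print(robot.job_done())"; python3 fin.py w36 | head -4
```

```text
the job is handed in; nothing more can be done
None
the job is handed in; nothing more can be done
```

I laid the straightedge flush along the board's near edge and set all four red relief tiles in one row against it, then handed the job in at about 67 s. No verdict is reported.

**Carousel:** I turned it one bin at a time by its dowels, five turns in all. Each tile was picked at the open front.

**Last measurements before handing in:**
- **Straightedge:** it was within about 0.1° of the board, and its measured position had not changed since it was pressed home.
- **Tiles:** all four were flat with the block up, released, and roughly 77 mm apart, so 1–2 mm between neighbours. They sat within about 2 mm of the straightedge. The tile nearest the carousel had the largest gap, about 1 mm. Block angles read within 1° of square.
- **Other objects:** the jar, stamp and round tile were upright in the carousel, and nothing on the table looked disturbed. The gripper was clear of everything.

**One disagreement:** measured from the board's far edge in the wrist camera, the board sits about 2.5 mm nearer the robot than the straightedge's contact with it shows. That is about the camera's stated accuracy of 2 mm, so I trusted the contact. By the camera reading, the straightedge and that last tile would both be only about 0.3 mm inside their limits.

The final picture taken in the hand-in script was not measured, because the tools closed once the job was in.

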